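# Charge the sample mill and start it

### The job

Charge the bench mill: push its sprung safety cap down, twist it anticlockwise and take it off, wipe every stone chip lying on the feed pan into the port with the scraper block, never touching a chip with the fingers, drop all the steel grinding cylinders from the tray through the port as well, and leave the scraper standing upright on the bench. Then put the cap back, push it down and twist it clockwise until it springs up into its catch, and only with the cap locked push the start plunger all the way in and let it go. Leave the crucible, the tweezers and the dropper bottle alone.

Things in the scene. Friction and masses are not known exactly. Their poses are not given: they have to be found in the camera images.
- mill: Bench mill, fixed: white casing 300 mm long (its y), 170 mm deep (its x), steel feed pan on top, clear chamber below the pan's left end. Origin under its centre on the bench; z up, x to its back (away from the robot), y to the left along its length; turned up to 12 degrees. Control end at y = -153 to -101 mm, its top 136 mm above the origin.
- pan (a point): Point on the flat pan surface, at mill x = 0, y = -30 mm, 130 mm above the mill's origin. Rim all round the pan, 13 mm high, 4 mm thick; its centre line in mill x, y (mm): end wall y = -94; sides x = +-77 from y = -94 to 28, closing in straight to x = +-33.5 at y = 83, on to y = 104, then to x = +-14 at y = 123.5, end wall y = 123.5.
- port (a point): Centre of the feed port, level with the pan, axes as the mill's (mill x = 0, y = 90 mm). Round neck 55 mm across, 38 mm deep; in it, 22 mm below the pan, a retaining ring 4.5 mm thick, 42 mm across inside, with two notches that let the cap's lugs through, 50 to 80 degrees anticlockwise of the mill's +x and -x. Chips fall through into the chamber.
- chamber (a point): Middle of the floor of the clear grinding chamber under the port, 102 mm below the pan; 76 mm across inside, with a rounded steel hub 36 mm across and 12 mm high in the middle.
- cap: Black safety cap, 0.27 kg. Origin under the centre of its stem, z up, x along grip bar and lugs (half a turn is the same). Stem 40 mm across, tapered foot; two lugs there, 10 mm wide, 5 mm high, reach 25.6 mm out along +-x; plug 52 mm across from 23 mm up; flange 59 mm across at 42.5 to 51.5 mm. Locked, as at the start: bar along the mill's x, origin 31.5 mm below the port point. Off, it stands on its stem.
- cap_bar (a point): On the cap's axis in its grip bar, 70.5 mm above its origin. Bar: 52 mm long (cap x), 18 mm thick (cap y), 51.5 to 81.5 mm above the cap's origin. To free the cap: push it down 7 to 9 mm from locked (past 6 mm teeth), twist it anticlockwise seen from above by 60 to 75 degrees while down, let it rise: it springs up about 6 mm and lifts out.
- cap_flange (a point): On the cap's axis, top of the flange, 51.5 mm above its origin. Below it a seal plate sprung against the pan: 7 N locked, 12 N pushed 8 mm farther, stop at 9.5 mm. To lock: lower it with the bar 60 to 75 degrees anticlockwise of the mill's x, push until the cap's origin is 38.5 to 40.5 mm below the port point, twist clockwise to the stop (bar along the mill's x, 4 degrees of play), let it rise.
- scraper: Scraper block: wooden grip 22 mm thick (x), 46 mm wide (y) on a black rubber foot 26 mm thick (x), 50 mm wide (y), 12 mm high; 58 mm tall over all, 0.11 kg. Origin under the middle of the foot, z up. It stands upright on the bench to the left of the mill at the start; wipe with the broad faces (+-x) of its foot.
- chip_0: A sandy-coloured stone chip, 17 to 25 mm across and 12 to 14 mm high, 12 g or so, on the feed pan; origin in the middle of its underside as it lies at the start (it may roll over when wiped). There are 4 to 6 chips; missing ones read None.
- chip_1: A sandy-coloured stone chip, 17 to 25 mm across and 12 to 14 mm high, 12 g or so, on the feed pan; origin in the middle of its underside as it lies at the start (it may roll over when wiped). There are 4 to 6 chips; missing ones read None.
- chip_2: A sandy-coloured stone chip, 17 to 25 mm across and 12 to 14 mm high, 12 g or so, on the feed pan; origin in the middle of its underside as it lies at the start (it may roll over when wiped). There are 4 to 6 chips; missing ones read None.
- chip_3: A sandy-coloured stone chip, 17 to 25 mm across and 12 to 14 mm high, 12 g or so, on the feed pan; origin in the middle of its underside as it lies at the start (it may roll over when wiped). There are 4 to 6 chips; missing ones read None.
- chip_4: A sandy-coloured stone chip, 17 to 25 mm across and 12 to 14 mm high, 12 g or so, on the feed pan; origin in the middle of its underside as it lies at the start (it may roll over when wiped). There are 4 to 6 chips; missing ones read None.
- chip_5: A sandy-coloured stone chip, 17 to 25 mm across and 12 to 14 mm high, 12 g or so, on the feed pan; origin in the middle of its underside as it lies at the start (it may roll over when wiped). There are 4 to 6 chips; missing ones read None.
- media_0: A plain steel grinding cylinder, 18 mm across, 20 mm high, 40 g, standing in the shallow tray; origin at the centre of its underside as it stands, z along its axis. There are 2 to 4 of them, 30 mm apart in a row along the tray's x; missing ones read None.
- media_1: A plain steel grinding cylinder, 18 mm across, 20 mm high, 40 g, standing in the shallow tray; origin at the centre of its underside as it stands, z along its axis. There are 2 to 4 of them, 30 mm apart in a row along the tray's x; missing ones read None.
- media_2: A plain steel grinding cylinder, 18 mm across, 20 mm high, 40 g, standing in the shallow tray; origin at the centre of its underside as it stands, z along its axis. There are 2 to 4 of them, 30 mm apart in a row along the tray's x; missing ones read None.
- media_3: A plain steel grinding cylinder, 18 mm across, 20 mm high, 40 g, standing in the shallow tray; origin at the centre of its underside as it stands, z along its axis. There are 2 to 4 of them, 30 mm apart in a row along the tray's x; missing ones read None.
- media_tray: Shallow aluminium tray, fixed to the bench to the right of the mill: 140 mm (its x) by 64 mm (its y), rim 9 mm high, floor 2 mm above its origin, which is under its centre.
- start (a joint): The start plunger, a black button 26 mm across on the right-hand control end of the mill (mill x = 0, y = -127): 0 out, 0.010 m fully in; sprung, about 9 N when fully in. It springs back when let go.
- start_top (a point): Middle of the plunger's top face; moves down with it. 162 mm above the mill's origin when out.
- crucible: Bystander: small porcelain crucible, 41 mm across, 32 mm high, on the bench near its front edge, left of the mill.
- tweezers: Bystander: steel tweezers, 132 mm long, lying on the bench to the right.
- dropper: Bystander: brown dropper bottle with a red teat, 37 mm across, 96 mm high, far left.
Not all that is in view belongs to the job. Of the things that look like the cap, the larger one is meant.

How it is judged:
By the outcome, as a careful person would: the job done as asked, in the order asked, and still so for the second after the job is handed in, with the robot touching nothing.
Of chip_0, chip_1, chip_2, chip_3, chip_4, chip_5 only 4 to 6 are there at a start; the rules pass over those that are not, and their reading is None.
Of media_0, media_1, media_2, media_3 only 2 to 4 are there at a start; the rules pass over those that are not, and their reading is None.
At some moment in a run one of scraper, chip_0, chip_1, chip_2, chip_3, chip_4, chip_5 may be knocked a few centimetres aside while the robot is not near it.
It also fails if it takes over 210 s, if anything falls off the work surface, if the arm or the gripper's body presses on something with over 40 N, if the wrist force passes 120 N, or if a joint passes its speed limit or range.

### The arm

A 6-joint arm with a two-finger parallel gripper is mounted at the origin on a cart in front of the work surface, level with it; the furniture and walls round the work are solid. World frame = base frame: x ahead of the robot, y to its left, z up, the work surface at z = 0. Lengths are in m, angles in rad, forces in N, time in s.
With the tool pointing down it reaches from about 0.25 to 0.725 m from the base axis. Payload 4 kg.
Tool frame: the origin (TCP) lies between the finger pads; the fingertips stand 17 mm ahead of it and the grasp point (between the pads) lies 2 mm behind it; z points along the fingers, x is the direction in which the jaws open and shut, and the axes are right-handed (so a half turn about z gives the same grasp; the last joint's range is limited). The gripper opens to 85 mm and grips with 20 to 120 N. Pads are 22 mm wide; open, the fingers measure 114 mm over their backs; the gripper's body (76 mm by 85 mm) begins 54 mm behind the grasp point. The pads swing forward as they close: fully open they stand 13 mm farther back than shut.
Start: joints at [1.118, 0.241, 0.005, 1.335, 0, 1.571], TCP at [0.219, 0.45, 0.248] pointing down, gripper open.
Joint ranges: [-2.72, 2.72], [-1.05, 1.87], [-1.09, 1.28], [-1.99, 2.15], [-1.42, 1.44], [-3.14, 3.14]. Speed limits (rad/s): [2.79, 2.79, 3.14, 3.14, 3.14, 3.14].

### API

Orientations are given as a unit quaternion [x, y, z, w].
In Python, from workcell import telemetry, cams, workorder gives the robot as it stands. The module is installed in compiled form; this text tells all that it offers.
- The arm moves only by the tool apply_moves, never from a script. Its argument "moves" is a list that holds one entry, the list of rows, each a list of 4 numbers: the shift along the tool's x, y, z in mm, then the turn about the tool's z in degrees. A call has exactly 10 rows; each row shifts and turns the pose as measured when the row begins, along the tool's axes as they then stand; what a row does not reach is not made up. A row lasts 1/10 s, in which the tool goes at most 50 mm and 8.59 degrees, less where a joint would pass 70% of its speed; a pose out of reach is approached as far as the arm can. A call with a gripper value outside its range is refused whole. "hand" is the gripper's target within -1 to 1 (fully open at 1, half-way at 0, shut at -1), set as the call begins (left out, the last holds). The fingers move at their own pace and stop on an object; the grip force is fixed at half the most. Time passes only in rows, so rows that do not move let the fingers close, or fill a call up. It gives the time, the measured TCP pose, the force and the opening at its end, in the units of the state.
- telemetry.get_obs(): the state, without advancing time (a new reading comes with each control period).
- cams.camera(name): name is "scene" or "side" or "wrist"; returns a dict with "color" (420x560x3 uint8, red, green, blue), "fovy" (degrees; the focal length in pixels is half the picture's height over the tangent of half this angle, whatever the lens; pixels are square), "cx", "cy" (the principal point, pixels), "camera_from_world" (4x4, takes a point from world to camera coordinates). Camera axes: x right, y down, z forward; pixel columns grow to the right and rows downward; lengths in m; the calibration is good to about 2 mm. The wrist camera is an equidistant fisheye: a pixel r from the principal point sees the ray r / f radians off the axis. A picture is of the moment at which its call begins. There is no depth.
- workorder.job_done(): hands the job in, once; it reports no verdict.
The state is a dict: "clock": time; "joint_pos": joint angles; "joint_vel": joint speeds; "tau": joint torques, N m; "eef_pos": TCP position; "tool_rot": TCP orientation; "ft_force": force on the tool from outside, world axes, zero at the start; "ft_torque": the same for the moment, N m; "grip_width": finger opening in m.
Only numpy, scipy, OpenCV 4.12 (cv2) and the standard library are available. Lean on these libraries where they do the work, as an engineer would, in place of code of your own. Each camera call takes 0.05 s, during which the arm holds its last target. There are 200 camera calls.

## Working session

There is one attempt and no reset: what is moved stays moved. The work goes in short steps, Python scripts to look and compute and a tool call to move; the robot and the scene stay as the last step left them, time stands still between calls to the robot, and variables do not carry over. Pictures are saved under pics/ and viewed, about 12 in all and at most 16, crops included, and the job is handed in when it is done.

Besides the shell and the picture viewer there is one more tool, called after "Request:" as a command line: name --argument value ..., lists and objects as JSON in quotes. apply_moves: Moves the arm, as the interface text tells. Its arguments: {"type":"object","properties":{"moves":{"type":"array"},"hand":{"type":"number"}},"required":["moves"]}

```bash
mkdir -p pics; cat > h.py <<'E'
import numpy as np, cv2, pickle
from scipy.spatial.transform import Rotation as R
from workcell import telemetry, cams, workorder
def snap(name, save=None):
    c=cams.camera(name)
    if save: cv2.imwrite(f'pics/{save}.png', c['color'][:,:,::-1])
    return c
def f(c): return c['color'].shape[0]/2/np.tan(np.radians(c['fovy'])/2)
def ray(c,u,v,fish=False):
    x,y=u-c['cx'],v-c['cy']
    if fish:
        r=np.hypot(x,y)+1e-9; th=r/f(c); d=np.array([x/r*np.sin(th),y/r*np.sin(th),np.cos(th)])
    else: d=np.array([x,y,f(c)]); d=d/np.linalg.norm(d)
    T=np.array(c['camera_from_world']); Rm=T[:3,:3]; 
    return -Rm.T@T[:3,3], Rm.T@d
def onz(c,u,v,z,fish=False):
    o,d=ray(c,u,v,fish); return o+d*(z-o[2])/d[2]
def proj(c,p,fish=False):
    T=np.array(c['camera_from_world']); q=T[:3,:3]@np.array(p)+T[:3,3]
    if fish:
        r=np.hypot(q[0],q[1]); th=np.arctan2(r,q[2]); s=f(c)*th/(r+1e-9); return np.array([c['cx']+q[0]*s,c['cy']+q[1]*s])
    return np.array([c['cx']+f(c)*q[0]/q[2], c['cy']+f(c)*q[1]/q[2]])
def tri(c1,p1,c2,p2,f1=False,f2=False):
    o1,d1=ray(c1,*p1,f1);o2,d2=ray(c2,*p2,f2)
    A=np.stack([d1,-d2],1); s=np.linalg.lstsq(A,o2-o1,rcond=None)[0]
    a,b=o1+d1*s[0],o2+d2*s[1]; return (a+b)/2, np.linalg.norm(a-b)
def obs():
    o=telemetry.get_obs(); return o
def st():
    o=obs(); print('t',round(o['clock'],2),'p',np.round(o['eef_pos'],4),'grip',round(o['grip_width'],4),'F',np.round(o['ft_force'],1),'jp',np.round(o['joint_pos'],2))
    print('R\n',np.round(R.from_quat(o['tool_rot']).as_matrix(),3))
E
python3 - <<'E'
from h import *
st()
for n in ['scene','side','wrist']:
    c=snap(n,n+'0'); pickle.dump(c,open(n+'0.pkl','wb')); T=np.array(c['camera_from_world']); print(n,c['fovy'],c['cx'],c['cy'],np.round(-T[:3,:3].T@T[:3,3],3),np.round(T[:3,:3],3).tolist())
E
```

```text
t 0.0 p [0.2185 0.4491 0.2474] grip 0.0855 F [ 0.1  0.4 -0.2] jp [ 1.12  0.24  0.    1.34 -0.    1.57]
R
 [[ 0.437  0.899 -0.001]
 [ 0.899 -0.437 -0.002]
 [-0.002  0.    -1.   ]]
scene 47.910498807892836 275.44769436701927 212.59422741990443 [-0.129  0.832  1.273] [[-0.805, -0.594, -0.003], [-0.438, 0.597, -0.672], [0.401, -0.54, -0.74]]
side 52.56012772842555 279.1824373814746 207.04585442186257 [ 0.04  -0.962  0.805] [[0.906, -0.423, -0.01], [-0.244, -0.503, -0.829], [0.345, 0.754, -0.559]]
wrist 65.70646984690485 276.30311774599284 207.4998764885002 [0.146 0.483 0.373] [[0.438, 0.899, -0.001], [0.855, -0.416, 0.311], [0.279, -0.137, -0.95]]
```

View pics/scene0.png

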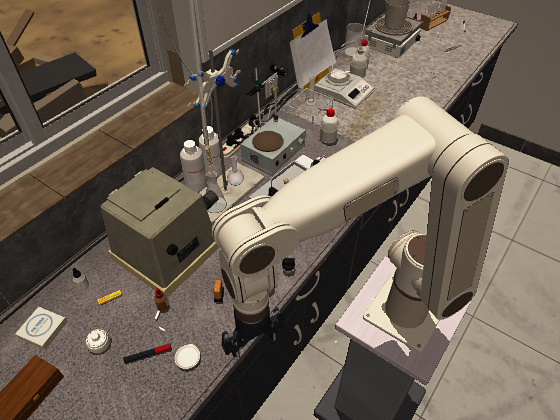

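View pics/side0.png

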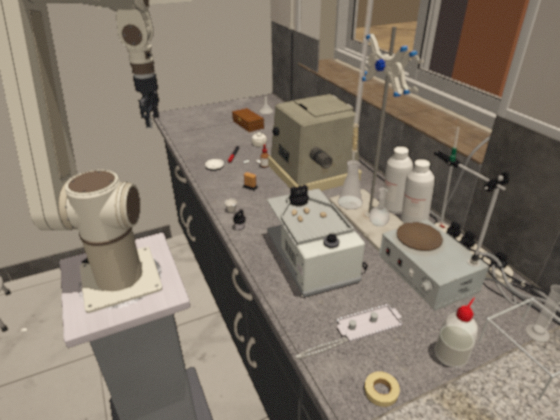

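View pics/wrist0.png

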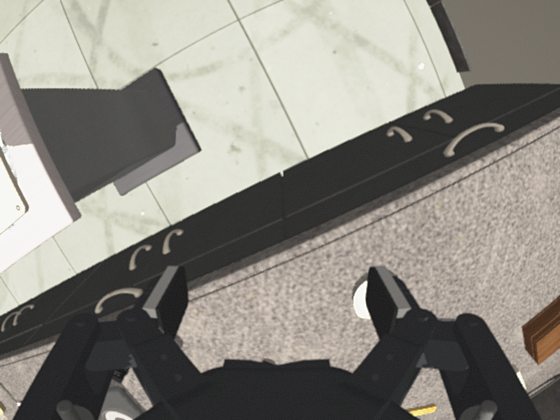

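Side view: mill cap (299,195), start button (331,241), chips on pan ~(310,213), scraper (250,181), tray (370,322) with two cylinders, decoy small cap (240,217), crucible (231,205).

```bash
python3 - <<'E'
from h import *
c=pickle.load(open('side0.pkl','rb'))
for n,u,v,z in [('cap',299,190,.18),('start',331,239,.162),('scr',250,181,.03),('cruc',231,205,.02),('m0',353,325,.015),('m1',374,318,.015),('tray',370,322,.002),('decoy',240,217,.03),('twz0',298,355,.003),('twz1',350,340,.003)]: print(n,np.round(onz(c,u,v,z),3))
a=onz(c,299,190,.18);b=onz(c,331,239,.162);d=a-b;print(d,np.degrees(np.arctan2(-d[0],d[1])))
im=c['color'][:,:,::-1]; cv2.imwrite('pics/sidecrop.png',cv2.resize(im[150:370,200:430],None,fx=3.4,fy=2.7*34/27*2.7/3.4,interpolation=cv2.INTER_CUBIC)[:600])
E
```

```text
cap [ 0.513 -0.066  0.18 ]
start [ 0.492 -0.275  0.162]
scr [0.496 0.281 0.03 ]
cruc [0.386 0.178 0.02 ]
m0 [ 0.475 -0.422  0.015]
m1 [ 0.532 -0.425  0.015]
tray [ 0.524 -0.423  0.002]
decoy [0.384 0.086 0.03 ]
twz0 [ 0.325 -0.432  0.003]
twz1 [ 0.452 -0.447  0.003]
[0.02005844 0.209574   0.018     ] -5.467156043824606
```

Request:
apply_moves --moves '[[[0,0,-35,-7],[0,0,-35,-7],[0,0,-35,-6.5],[-42,20,0,0],[-42,20,0,0],[-42,20,0,0],[-42,20,0,0],[-42,20,0,0],[-42,20,0,0],[-42,20,0,0]]]'

```text
clock: 1.15
eef_pos: [0.3373, 0.1399, 0.3541]
tool_rot: [0.73, 0.684, -0.003, 0.002]
ft_force: [1.0, 0.5, 0.1]
grip_width: 0.0855
```

Request:
apply_moves --moves '[[[-42,20,0,0],[-42,20,0,0],[-42,20,0,0],[-42,20,0,0],[-42,20,0,0],[-42,20,0,0],[0,0,0,0],[0,0,0,0],[0,0,0,0],[0,0,0,0]]]'

```text
clock: 2.15
eef_pos: [0.4413, -0.1353, 0.3532]
tool_rot: [0.733, 0.68, -0.004, 0.0]
ft_force: [-0.4, 0.7, -1.3]
grip_width: 0.0853
```

```bash
python3 - <<'E'
from h import *
st()
c=snap('wrist','w1'); pickle.dump(c,open('w1.pkl','wb'))
c=snap('scene','s1'); pickle.dump(c,open('s1.pkl','wb'))
E
```

```text
t 2.15 p [ 0.4413 -0.1353  0.3532] grip 0.0853 F [-0.4  0.7 -1.3] jp [-0.29  0.15  0.16  1.58 -0.01 -0.22]
R
 [[ 0.074  0.997 -0.005]
 [ 0.997 -0.074 -0.006]
 [-0.006 -0.004 -1.   ]]
```

View pics/w1.png

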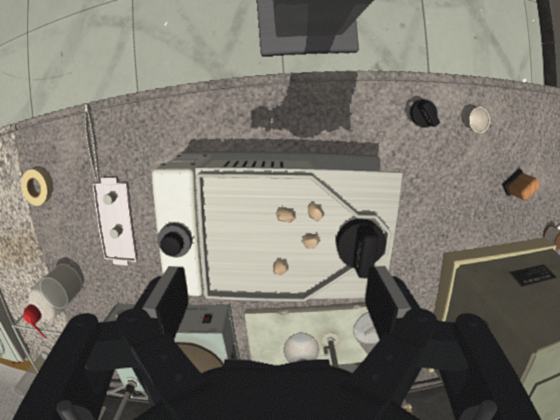

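```bash
python3 - <<'E'
from h import *
c=pickle.load(open('w1.pkl','rb'));im=c['color'][:,:,::-1]
cr=im[155:310,145:415]; cv2.imwrite('pics/w1c.png',cv2.resize(cr,(810,465),interpolation=cv2.INTER_CUBIC)[:,:800])
E
```

```text
(no output)
```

View pics/w1c.png

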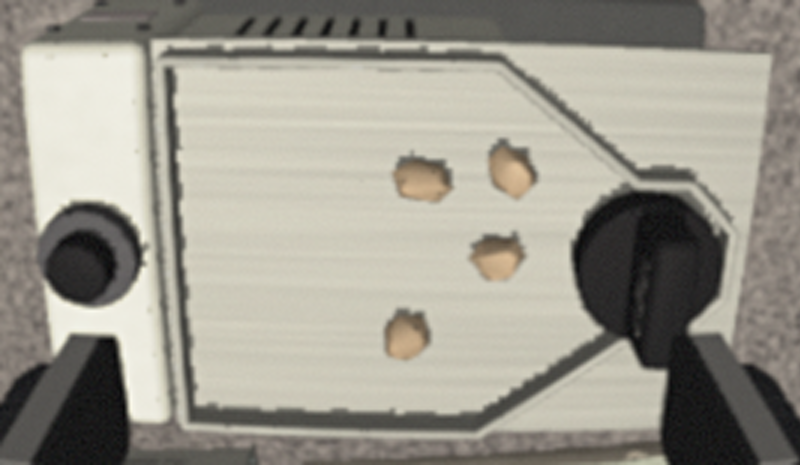

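```bash
cat > fit.py <<'E'
from h import *
from scipy.optimize import least_squares
def fit(c,pts,crop=(0,0,1),fish=True):
    P=[];M=[]
    for x,y,mx,my,z in pts:
        P.append(onz(c,crop[0]+x/crop[2],crop[1]+y/crop[2],z,fish)[:2]);M.append([mx,my])
    P=np.array(P);M=np.array(M)/1000
    def pred(q): s,k=np.sin(q[2]),np.cos(q[2]); return M@np.array([[k,s],[-s,k]])+q[:2]
    r=least_squares(lambda q:(pred(q)-P).ravel(),[.5,-.15,0]); return r.x,P-pred(r.x)
E
python3 - <<'E'
from fit import *
c=pickle.load(open('w1.pkl','rb'))
pts=[(80,264,0,-127,.162),(160,62,-77,-94,.143),(182,428,77,-94,.143),(500,66,-77,28,.143),(478,430,77,28,.143),(737,233,-14,123.5,.143),(690,186,-33.5,104,.143),(640,186,-33.5,83,.143)]
q,e=fit(c,pts,(145,155,3)); print(q,np.degrees(q[2]));print(np.round(e*1000,1))
np.save('mill.npy',q)
s,k=np.sin(q[2]),np.cos(q[2]); A=np.array([[k,-s],[s,k]])
print('port',q[:2]+A@[0,.09],'start',q[:2]+A@[0,-.127])
print('cap bar top', onz(c,145+665/3,155+300/3,.18,True))
for u,v in [(422,180),(512,170),(498,258),(407,335)]:
    p=onz(c,145+u/3,155+v/3,.137,True); print('chip',p,A.T@(p[:2]-q[:2])*1000)
for n,u,v,z in [('scr',522,180,.058),('m0',110,196,.022),('m1',116,230,.022),('cruc',478,115,.03)]: print(n,np.round(onz(c,u,v,z,True),4))
b=np.load('mill.npy')
# arm delta to grasp pose
o=obs(); Rm=R.from_quat(o['tool_rot']).as_matrix(); port=np.r_[q[:2]+A@[0,.09],.24]
print('delta tool',Rm.T@(port-o['eef_pos'])*1000,'yaw tool x',np.degrees(np.arctan2(Rm[1,0],Rm[0,0])),'want',90+np.degrees(q[2]))
E
```

```text
[ 0.51177094 -0.13476818 -0.0989974 ] -5.672133142700101
[[-3.   2.9]
 [ 1.5 -0.4]
 [ 2.3 -1.1]
 [ 0.4 -0.7]
 [-1.8  0.2]
 [-0.2  1. ]
 [ 0.1 -1.5]
 [ 0.7 -0.3]]
port [ 0.52066616 -0.04520884] start [ 0.4992188  -0.26114636]
cap bar top [ 0.51672686 -0.04817393  0.18      ]
chip [ 0.48093305 -0.13038698  0.137     ] [-31.11991627   1.31186093]
chip [ 0.4794751  -0.09671508  0.137     ] [-35.89872212  34.67479233]
chip [ 0.51476534 -0.10329162  0.137     ] [-0.13127199 31.61839249]
chip [ 0.54551396 -0.14047162  0.137     ] [34.14150732 -2.34049462]
scr [0.4789 0.2624 0.058 ]
m0 [ 0.4696 -0.4087  0.022 ]
m1 [ 0.5282 -0.4117  0.022 ]
cruc [0.3781 0.1802 0.03  ]
delta tool [ 96.21556278  72.85456115 112.53999746] yaw tool x 85.78582171787023 want 84.3278668572999
```

Request:
apply_moves --hand 0 --moves '[[[24,18,20,1.4],[24,18,20,0],[24,18,20,0],[24,18,20,0],[0,0,20,0],[0,0,10,0],[0,0,0,0],[0,0,0,0],[0,0,0,0],[0,0,0,0]]]'

```text
clock: 3.25
eef_pos: [0.5246, -0.037, 0.2462]
tool_rot: [0.738, 0.675, 0.0, 0.006]
ft_force: [-0.8, -0.0, 0.6]
grip_width: 0.0427
```

```bash
python3 - <<'E'
from h import *
st()
c=snap('wrist','w2'); pickle.dump(c,open('w2.pkl','wb'))
E
```

```text
t 3.25 p [ 0.5246 -0.037   0.2462] grip 0.0427 F [-0.8 -0.   0.6] jp [-0.07  0.29  0.06  1.34 -0.01  0.02]
R
 [[ 0.088  0.996  0.009]
 [ 0.996 -0.088 -0.009]
 [-0.008  0.01  -1.   ]]
```

View pics/w2.png

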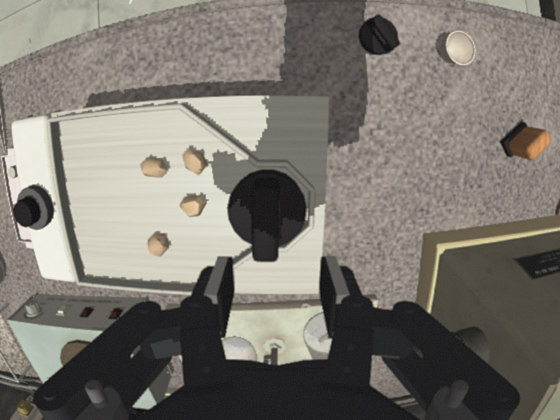

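```bash
python3 - <<'E'
from fit import *
c=pickle.load(open('w2.pkl','rb'))
g=c['color'].astype(int).sum(2); m=((g<110)*255).astype(np.uint8)[150:280,215:315]
n,l,s,ce=cv2.connectedComponentsWithStats(m); k=1+np.argmax(s[1:,4]); print(s[k],ce[k]+[215,150])
print('flange',onz(c,266.5,209,.150,True),'bar',onz(c,265.5,221,.18,True),onz(c,265,185,.18,True),onz(c,265.5,257,.18,True))
for n,u,v,z in [('scrfoot',515,140,.012),('scrtop',534,147,.058)]: print(n,onz(c,u,v,z,True))
pts=[(317,218,0,0,0)]
o=obs();Rm=R.from_quat(o['tool_rot']).as_matrix()
for p in ([.5195,-.0455,.169],): print(Rm.T@(np.array(p)-o['eef_pos'])*1000)
E
```

```text
[  14   20   77   90 3326] [269.39446783 201.45880938]
flange [ 0.51801599 -0.04561593  0.15      ] bar [ 0.51575276 -0.04495732  0.18      ] [ 0.49241553 -0.04293924  0.18      ] [ 0.54114666 -0.04754469  0.18      ]
scrfoot [0.4967282  0.28224063 0.012     ]
scrtop [0.49824787 0.27668345 0.058     ]
[-8.24443932 -5.30174025 77.45134786]
```

Request:
apply_moves --moves '[[[-4,-3,15,0],[-4,-3,15,0],[0,0,15,0],[0,0,10,0],[0,0,8,0],[0,0,5,0],[0,0,3,0],[0,0,0,0],[0,0,0,0],[0,0,0,0]]]'

```text
clock: 4.3
eef_pos: [0.5227, -0.0476, 0.1791]
tool_rot: [0.739, 0.674, 0.005, 0.011]
ft_force: [0.1, 0.2, 0.4]
grip_width: 0.0424
```

```bash
python3 - <<'E'
from h import *
st();o=obs();Rm=R.from_quat(o['tool_rot']).as_matrix();print(Rm.T@(np.array([.5185,-.0453,.169])-o['eef_pos'])*1000)
E
```

```text
t 4.3 p [ 0.5227 -0.0476  0.1791] grip 0.0424 F [0.1 0.2 0.4] jp [-0.09  0.31 -0.08  1.15 -0.01  0.01]
R
 [[ 0.092  0.996  0.023]
 [ 0.996 -0.092 -0.01 ]
 [-0.008  0.024 -1.   ]]
[ 2.00264668 -4.63145444 10.01600595]
```

Request:
apply_moves --moves '[[[1,-2,0,0],[1,-2,2,0],[0,-1,2,0],[0,0,2,0],[0,0,2,0],[0,0,1,0],[0,0,0,0],[0,0,0,0],[0,0,0,0],[0,0,0,0]]]'

```text
clock: 5.3
eef_pos: [0.5182, -0.0449, 0.1699]
tool_rot: [0.739, 0.674, 0.006, 0.012]
ft_force: [-0.3, -0.2, -0.1]
grip_width: 0.0426
```

```bash
cat >> h.py <<'E'
def to(p,yaw=None,q=None):
    """print delta in tool axes (mm) to world p, tilt, and turn about tool z to get tool x at world yaw deg"""
    o=obs();Rm=R.from_quat(o['tool_rot']).as_matrix(); y=np.degrees(np.arctan2(Rm[1,0],Rm[0,0]))
    print('t',round(o['clock'],2),'p',np.round(o['eef_pos']*1 if hasattr(o['eef_pos'],'shape') else o['eef_pos'],4),'w',round(o['grip_width'],4),'F',np.round(o['ft_force'],1),'z',np.round(Rm[:,2],3),'yaw',round(y,1),'j6',round(o['joint_pos'][5],2))
    if p is not None: print('d',np.round(Rm.T@(np.array(p)-np.array(o['eef_pos']))*1000,1),'turn',None if yaw is None else round((y-yaw+180)%360-180,1))
mill=np.load('mill.npy') if __import__('os').path.exists('mill.npy') else None
def mw(x,y,z):
    s,k=np.sin(mill[2]),np.cos(mill[2]); return np.array([mill[0]+(k*x-s*y)/1000,mill[1]+(s*x+k*y)/1000,z/1000])
E
python3 -c "
from h import *
to([.5185,-.0453,.169],84.3)"
```

```text
t 5.3 p [ 0.5182 -0.0449  0.1699] w 0.0426 F [-0.3 -0.2 -0.1] z [ 0.024 -0.01  -1.   ] yaw 84.7 j6 0.01
d [-0.3  0.4  0.9] turn 0.4
```

Close on the bar.

Request:
apply_moves --hand -1 --moves '[[[0,0,0,0],[0,0,0,0],[0,0,0,0],[0,0,0,0],[0,0,0,0],[0,0,0,0],[0,0,0,0],[0,0,0,0],[0,0,0,0],[0,0,0,0]]]'

```text
clock: 6.3
eef_pos: [0.5183, -0.0448, 0.1703]
tool_rot: [0.739, 0.674, 0.006, 0.012]
ft_force: [-0.3, 0.7, 0.7]
grip_width: 0.0169
```

```bash
python3 -c "
from h import *
to([.5185,-.0453,.169],84.3)"
```

```text
t 6.3 p [ 0.5183 -0.0448  0.1703] w 0.0169 F [-0.3  0.7  0.7] z [ 0.025 -0.009 -1.   ] yaw 84.7 j6 0.01
d [-0.5  0.2  1.3] turn 0.4
```

Request:
apply_moves --moves '[[[0,0,2,0],[0,0,2,0],[0,0,2,0],[0,0,2,0],[0,0,1,0],[0,0,0,0],[0,0,0,0],[0,0,0,0],[0,0,0,0],[0,0,0,0]]]'

```text
clock: 7.3
eef_pos: [0.5182, -0.0448, 0.1688]
tool_rot: [0.739, 0.674, 0.008, 0.014]
ft_force: [-2.5, 0.6, 6.5]
grip_width: 0.0169
```

```bash
python3 -c "
from h import *
to([.5185,-.0453,.162],84.3)"
```

```text
t 7.3 p [ 0.5182 -0.0448  0.1688] w 0.0169 F [-2.5  0.6  6.5] z [ 0.031 -0.01  -0.999] yaw 84.7 j6 0.01
d [-0.4  0.2  6.9] turn 0.4
```

Request:
apply_moves --moves '[[[0,0,3,0],[0,0,4,0],[0,0,4,0],[0,0,5,0],[0,0,5,0],[0,0,5,0],[0,0,5,0],[0,0,5,0],[0,0,5,0],[0,0,5,0]]]'

```text
clock: 8.3
eef_pos: [0.5183, -0.0448, 0.1603]
tool_rot: [0.738, 0.674, 0.017, 0.023]
ft_force: [-11.3, 1.6, 27.4]
grip_width: 0.017
```

```bash
python3 -c "
from h import *
to([.5185,-.0453,.162],84.3)"
```

```text
t 8.3 p [ 0.5183 -0.0448  0.1603] w 0.017 F [-11.3   1.6  27.4] z [ 0.056 -0.011 -0.998] yaw 84.8 j6 0.01
d [-0.5  0.3 -1.6] turn 0.5
```

Request:
apply_moves --moves '[[[0,0,3,-3],[0,0,3,-8],[0,0,3,-8],[0,0,3,-8],[0,0,3,-8],[0,0,3,-8],[0,0,3,-8],[0,0,3,-8],[0,0,3,-8],[0,0,3,0]]]'

```text
clock: 9.3
eef_pos: [0.5184, -0.0459, 0.1616]
tool_rot: [0.225, 0.974, 0.003, 0.039]
ft_force: [-7.6, -1.6, 19.9]
grip_width: 0.0171
```

```bash
python3 -c "
from h import *
to([.5185,-.0453,.162],84.3+67)"
```

```text
t 9.3 p [ 0.5184 -0.0459  0.1616] w 0.0171 F [-7.6 -1.6 19.9] z [ 0.078 -0.011 -0.997] yaw 153.9 j6 -1.2
d [ 0.1  0.6 -0.4] turn 2.6
```

Request:
apply_moves --moves '[[[0,0,0,0],[0,0,0,0],[0,0,-1,0],[0,0,-2,0],[0,0,-2,0],[0,0,-2,0],[0,0,-2,0],[0,0,-2,0],[0,0,-2,0],[0,0,-2,0]]]'

```text
clock: 10.3
eef_pos: [0.5165, -0.0452, 0.1795]
tool_rot: [0.225, 0.974, 0.004, 0.04]
ft_force: [0.1, -0.6, -3.0]
grip_width: 0.0167
```

```bash
python3 -c "
from h import *
to([.5185,-.0453,.176],84.3+67)"
```

```text
t 10.3 p [ 0.5165 -0.0452  0.1795] w 0.0167 F [ 0.1 -0.6 -3. ] z [ 0.079 -0.01  -0.997] yaw 154.0 j6 -1.2
d [-1.6  0.7  3.7] turn 2.7
```

Request:
apply_moves --moves '[[[-0.3,0.2,-4,0],[-0.5,0.3,-6,0],[-0.5,0.3,-8,0],[-0.8,0.4,-10,0],[-1,0.5,-14,0],[-1,0.5,-20,0],[-1,0.5,-20,0],[-1,0.5,-20,0],[0,0,0,0],[0,0,0,0]]]'

```text
clock: 11.3
eef_pos: [0.5136, -0.0443, 0.2874]
tool_rot: [0.225, 0.974, 0.003, 0.038]
ft_force: [-0.5, -0.6, -3.5]
grip_width: 0.0169
```

```bash
python3 -c "
from h import *
to([.48,.11,.26],84.3+67)
snap('side','sd2');c=snap('wrist','w3');pickle.dump(c,open('w3.pkl','wb'))"
```

```text
t 11.3 p [ 0.5136 -0.0443  0.2874] w 0.0169 F [-0.5 -0.6 -3.5] z [ 0.075 -0.011 -0.997] yaw 153.9 j6 -1.2
d [ 99.6 123.4  23.2] turn 2.6
```

View pics/w3.png

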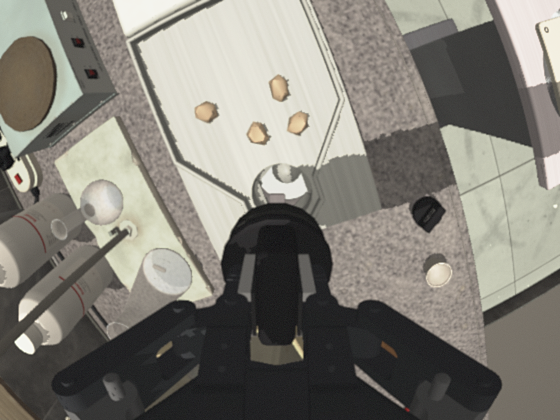

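Request:
apply_moves --moves '[[[42,22,0,0],[42,22,0,0],[42,22,0,0],[42,22,0,0],[0,0,0,0],[0,0,0,0],[0,0,0,0],[0,0,0,0],[0,0,0,0],[0,0,0,0]]]'

```text
clock: 12.4
eef_pos: [0.3963, 0.1096, 0.2673]
tool_rot: [0.228, 0.973, -0.0, 0.031]
ft_force: [1.4, 0.6, -2.8]
grip_width: 0.017
```

```bash
python3 -c "
from h import *
to([.48,.11,.20],84.3+67)"
```

```text
t 12.4 p [0.3963 0.1096 0.2673] w 0.017 F [ 1.4  0.6 -2.8] z [ 0.06  -0.014 -0.998] yaw 153.6 j6 -0.82
d [-70.6  36.6  72.2] turn 2.3
```

Request:
apply_moves --moves '[[[-7,3.7,6,0],[-7,3.7,6,0],[-7,3.7,6,0],[-7,3.7,6,0],[-7,3.7,6,0],[-7,3.7,6,0],[-7,3.7,6,0],[-7,3.7,6,0],[-7,3.7,6,0],[-7,3.7,6,0]]]'

```text
clock: 13.4
eef_pos: [0.4874, 0.1094, 0.2066]
tool_rot: [0.23, 0.973, -0.0, 0.031]
ft_force: [0.4, 0.7, -1.8]
grip_width: 0.0171
```

Request:
apply_moves --moves '[[[0,0,9,0],[0,0,9,0],[0,0,9,0],[0,0,9,0],[0,0,9,0],[0,0,9,0],[0,0,9,0],[0,0,6,0],[0,0,6,0],[0,0,6,0]]]'

```text
clock: 14.4
eef_pos: [0.4923, 0.1082, 0.1182]
tool_rot: [0.23, 0.973, -0.0, 0.03]
ft_force: [0.7, -0.6, -2.4]
grip_width: 0.0171
```

```bash
python3 -c "
from h import *
to([.48,.11,.073],84.3+67);c=snap('wrist','w4');snap('side','sd4')"
```

```text
t 14.4 p [0.4923 0.1082 0.1182] w 0.0171 F [ 0.7 -0.6 -2.4] z [ 0.059 -0.015 -0.998] yaw 153.4 j6 -0.88
d [14.5 -4.5 44.4] turn 2.1
```

View pics/sd4.png

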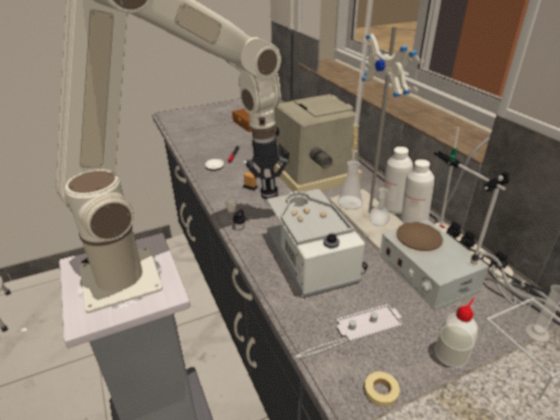

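Request:
apply_moves --moves '[[[1,-0.5,8,0],[1,-0.5,8,0],[1,-0.5,8,0],[1,-0.5,6,0],[1,-0.5,5,0],[1,0,3,0],[0,0,3,0],[0,0,2,0],[0,0,2,0],[0,0,1,0]]]'

```text
clock: 15.5
eef_pos: [0.488, 0.1079, 0.0724]
tool_rot: [0.229, 0.973, -0.0, 0.031]
ft_force: [-2.1, -0.7, -0.2]
grip_width: 0.0167
```

```bash
python3 -c "
from h import *
to([.48,.11,.0725],84.3+67)"
```

```text
t 15.5 p [0.488  0.1079 0.0724] w 0.0167 F [-2.1 -0.7 -0.2] z [ 0.06  -0.014 -0.998] yaw 153.4 j6 -0.87
d [ 8.1 -1.7 -0.6] turn 2.1
```

Request:
apply_moves --hand 0 --moves '[[[0,0,0,0],[0,0,0,0],[0,0,0,0],[0,0,0,0],[0,0,0,0],[0,0,0,0],[0,0,-5,0],[0,0,-10,0],[0,0,-20,0],[0,0,-40,0]]]'

```text
clock: 16.5
eef_pos: [0.4819, 0.1085, 0.1471]
tool_rot: [0.23, 0.973, -0.001, 0.028]
ft_force: [0.5, 0.2, -1.0]
grip_width: 0.0427
```

Request:
apply_moves --moves '[[[0,0,-45,0],[0,0,-45,0],[0,0,0,8],[0,0,0,8],[0,0,0,8],[0,0,0,8],[0,0,0,8],[0,0,0,8],[0,0,0,8],[0,0,0,8]]]'

```text
clock: 17.5
eef_pos: [0.479, 0.1109, 0.2584]
tool_rot: [0.726, 0.687, 0.025, 0.03]
ft_force: [0.6, 0.7, -0.3]
grip_width: 0.0426
```

```bash
python3 -c "
from h import *
to([.43,.2,.23],84.3);c=snap('wrist','w5');pickle.dump(c,open('w5.pkl','wb'))"
```

```text
t 17.5 p [0.479  0.1109 0.2584] w 0.0426 F [ 0.6  0.7 -0.3] z [ 0.078 -0.01  -0.997] yaw 86.8 j6 0.3
d [ 86.4 -55.8  23.6] turn 2.5
```

View pics/w5.png

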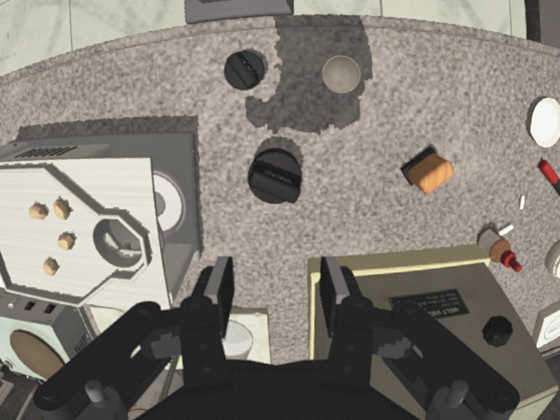

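Request:
apply_moves --moves '[[[36,-22,0,0],[36,-22,0,0],[36,-22,0,0],[36,-22,0,0],[0,-30,0,0],[0,-30,0,0],[0,0,0,0],[0,0,0,0],[0,0,0,0],[0,0,0,0]]]'

```text
clock: 18.55
eef_pos: [0.3381, 0.268, 0.2518]
tool_rot: [0.721, 0.691, 0.03, 0.032]
ft_force: [-0.8, 0.4, 0.4]
grip_width: 0.0426
```

```bash
python3 -c "
from h import *
to([.43,.26,.23],84.3);c=snap('wrist','w6');pickle.dump(c,open('w6.pkl','wb'))
u,v=map(int,proj(c,[.497,.28,.03],True));print(u,v,onz(c,u,v,.03,True))
im=c['color'][max(0,v-75):v+75,max(0,u-100):u+100,::-1];cv2.imwrite('pics/w6c.png',cv2.resize(im,None,fx=4,fy=4,interpolation=cv2.INTER_CUBIC))"
```

```text
t 18.55 p [0.3381 0.268  0.2518] w 0.0426 F [-0.8  0.4  0.4] z [ 0.087 -0.005 -0.996] yaw 87.6 j6 0.75
d [-4.1 89.9 29.7] turn 3.3
292 281 [0.49542127 0.27997288 0.03      ]
```

View pics/w6c.png

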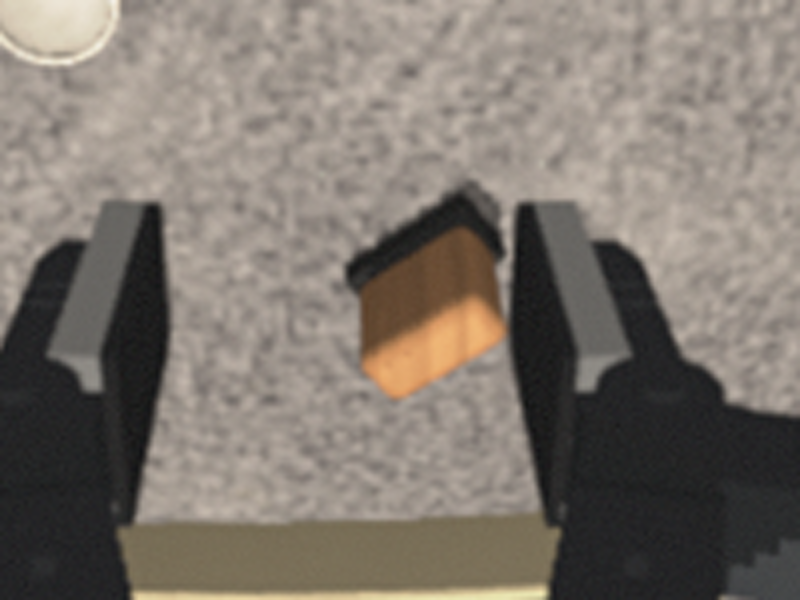

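```bash
python3 -c "
from h import *
c=pickle.load(open('w6.pkl','rb'))
g=lambda x,y,z:onz(c,192+x/4,206+y/4,z,True)
L=[g(362,362,.058),g(400,397,.058),g(505,330,.058),g(468,292,.058)]
for p in L: print(np.round(p,4))
print('centre',np.mean(L,0)); d=L[2]-L[1]; print('long yaw',np.degrees(np.arctan2(d[1],d[0])),np.linalg.norm(d), np.linalg.norm(L[1]-L[0]))
F=[g(350,285,0),g(467,215,0),g(500,258,0)]
for p in F: print('foot',np.round(p,4))
d=F[1]-F[0];print(np.degrees(np.arctan2(d[1],d[0])),np.linalg.norm(d))
for y in (520,585): print('oven',g(340,y,.0),g(340,y,.02))
c=pickle.load(open('w5.pkl','rb'))
print('cap top',onz(c,279,176,.0815,True), onz(c,265,172,.0815,True),onz(c,295,180,.0815,True))
"
```

```text
[0.498  0.2672 0.058 ]
[0.5128 0.2786 0.058 ]
[0.4881 0.3107 0.058 ]
[0.4731 0.2993 0.058 ]
centre [0.49299746 0.28893967 0.058     ]
long yaw 127.56312971977117 0.04046164110935818 0.018601818293018865
foot [0.5101 0.2636 0.    ]
foot [0.4831 0.304  0.    ]
foot [ 0.5014  0.3156 -0.    ]
123.6968251942863 0.048602404059616584
oven [0.62688205 0.25527314 0.        ] [0.60633066 0.2560999  0.02      ]
oven [0.66699073 0.25361308 0.        ] [0.6442715  0.25452956 0.02      ]
cap top [0.47969457 0.11113044 0.0815    ] [0.47500037 0.09809439 0.0815    ] [0.48448326 0.1261938  0.0815    ]
```

Request:
apply_moves --hand 0 --moves '[[[0,0,0,6],[0,0,0,6],[0,0,0,6],[0,0,0,6],[0,0,0,6],[0,0,0,6],[0,0,0,6],[0,0,0,6],[0,0,0,4],[0,0,0,0]]]'

```text
clock: 19.6
eef_pos: [0.3461, 0.2652, 0.2514]
tool_rot: [0.958, 0.282, 0.041, 0.016]
ft_force: [-0.2, 0.8, -0.4]
grip_width: 0.0426
```

```bash
python3 -c "
from h import *
to([.4965,.2885,.15],35.5)"
```

```text
t 19.6 p [0.3461 0.2652 0.2514] w 0.0426 F [-0.2  0.8 -0.4] z [ 0.088 -0.007 -0.996] yaw 32.9 j6 1.69
d [131.6  56.1 114. ] turn -2.6
```

Request:
apply_moves --moves '[[[13,5.5,14,-2.6],[13,5.5,14,0],[13,5.5,14,0],[13,5.5,14,0],[13,5.5,14,0],[13,5.5,14,0],[13,5.5,14,0],[13,5.5,10,0],[13,5.5,10,0],[0,0,0,0]]]'

```text
clock: 20.6
eef_pos: [0.491, 0.2906, 0.14]
tool_rot: [0.95, 0.31, 0.041, 0.017]
ft_force: [-0.7, -1.1, 0.0]
grip_width: 0.0428
```

```bash
python3 -c "
from h import *
to([.4965,.2885,.06],35.5);c=snap('wrist','w7');pickle.dump(c,open('w7.pkl','wb'))
u,v=map(int,proj(c,[.497,.29,.03],True));print(u,v)
cv2.imwrite('pics/w7c.png',cv2.resize(c['color'][170:420,140:420,::-1],None,fx=2.2,fy=2.2,interpolation=cv2.INTER_CUBIC))"
```

```text
t 20.6 p [0.491  0.2906 0.14  ] w 0.0428 F [-0.7 -1.1  0. ] z [ 0.089 -0.007 -0.996] yaw 36.2 j6 1.5
d [-2.2  0.3 80.2] turn 0.7
274 207
```

View pics/w7c.png

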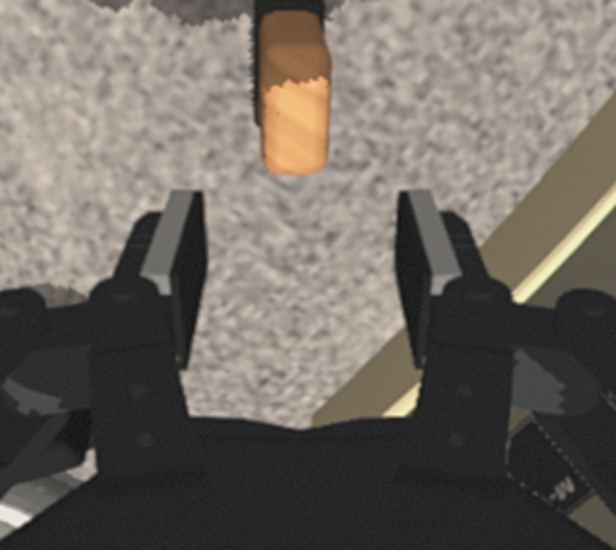

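```bash
python3 -c "
from h import *
c=pickle.load(open('w7.pkl','rb'))
p=onz(c,140+294/2.2,170+173/2.2,.057,True);q=onz(c,140+292/2.2,170+12/2.2,.012,True);print(p,q)
d=np.array([np.sin(np.radians(36.2)),-np.cos(np.radians(36.2)),0]);k=p-.0225*d;print(k,q+d*.023); k[2]=.0525; to(k,35.5)"
```

```text
[0.5076354  0.27162159 0.057     ] [0.48507121 0.30612973 0.012     ]
[0.49434678 0.2897782  0.057     ] [0.49865514 0.28756964 0.012     ]
t 20.65 p [0.4902 0.2904 0.1405] w 0.0425 F [-0.6  0.3 -0.2] z [ 0.089 -0.007 -0.996] yaw 36.2 j6 1.5
d [-3.  -2.2 88. ] turn 0.7
```

Request:
apply_moves --moves '[[[-1,0,12,0],[-1,0,12,0],[0,-1,12,0],[0,0,12,0],[0,0,11,0],[0,0,10,0],[0,0,8,0],[0,0,6,0],[0,0,3,0],[0,0,0,0]]]'

```text
clock: 21.65
eef_pos: [0.4938, 0.2887, 0.0475]
tool_rot: [0.949, 0.311, 0.04, 0.017]
ft_force: [-0.9, -0.5, 0.3]
grip_width: 0.0424
```

```bash
python3 -c "
from h import *
to([.496,.289,.0525],35.5)"
```

```text
t 21.65 p [0.4938 0.2887 0.0475] w 0.0424 F [-0.9 -0.5  0.3] z [ 0.087 -0.007 -0.996] yaw 36.4 j6 1.49
d [ 2.3  1.4 -4.8] turn 0.9
```

Request:
apply_moves --hand 0 --moves '[[[1,1,-2,0],[1,0,-2,0.5],[0,0,0,0],[0,0,0,0],[0,0,0,0],[0,0,0,0],[0,0,0,0],[0,0,0,0],[0,0,0,0],[0,0,0,0]]]'

```text
clock: 22.65
eef_pos: [0.4972, 0.29, 0.0543]
tool_rot: [0.951, 0.306, 0.042, 0.016]
ft_force: [0.1, 0.2, 0.1]
grip_width: 0.0429
```

Request:
apply_moves --hand -1 --moves '[[[0,0,0,0],[0,0,0,0],[0,0,0,0],[0,0,0,0],[0,0,0,0],[0,0,0,0],[0,0,0,0],[0,0,0,0],[0,0,0,0],[0,0,0,0]]]'

```text
clock: 23.65
eef_pos: [0.4969, 0.2899, 0.0546]
tool_rot: [0.951, 0.306, 0.042, 0.016]
ft_force: [-0.8, -0.7, 0.9]
grip_width: 0.0211
```

```bash
python3 -c "
from h import *
to([.496,.289,.0525],35.5)"
```

```text
t 23.65 p [0.4969 0.2899 0.0546] w 0.0211 F [-0.8 -0.7  0.9] z [ 0.09  -0.005 -0.996] yaw 35.8 j6 1.5
d [-1.5  0.1  2. ] turn 0.3
```

```bash
cat >> h.py <<'E'
import os,json
def grip_save():
    o=obs();Rm=R.from_quat(o['tool_rot']).as_matrix(); a=Rm.T@np.array([0,0,-1.]); a[0]=0; a/=np.linalg.norm(a)
    json.dump(list(a*float(o['eef_pos'][2])),open('grip.json','w'))
def foot(mx=None,my=None,phi=None,z=None):
    o=obs();Rm=R.from_quat(o['tool_rot']).as_matrix();P=np.array(o['eef_pos']);a=np.array(json.load(open('grip.json')))
    F=P+Rm@a; s,k=np.sin(mill[2]),np.cos(mill[2]); A=np.array([[k,-s],[s,k]]); m=A.T@(F[:2]-mill[:2])*1000
    yaw=np.degrees(np.arctan2(Rm[1,0],Rm[0,0])); ph=np.degrees(mill[2])+90-yaw
    print('t',round(o['clock'],2),'TCP',np.round(P,4),'w',round(o['grip_width'],4),'F',np.round(o['ft_force'],1),'z',np.round(Rm[:,2],3),'| foot mill',np.round(m,1),'z',round(F[2]*1000,1),'phi',round(ph,1),'axis',np.round(Rm@a/np.linalg.norm(a),3))
    if mx is not None:
        T=np.r_[mill[:2]+A@np.array([mx,my])/1000, z/1000]
        # target rotation about tool z first
        t=phi-ph; R2=Rm@R.from_euler('z',t,degrees=True).as_matrix()
        print('after-turn d',np.round(R2.T@(T-R2@a-P)*1000,1),'turn',round(t,1),' d now-axes',np.round(Rm.T@(T-R2@a-P)*1000,1))
E
python3 -c "
from h import *
grip_save();foot(28,-34,-12.8,200)"
```

```text
t 23.65 TCP [0.4969 0.2899 0.0546] w 0.0211 F [-0.8 -0.7  0.9] z [ 0.09  -0.005 -0.996] | foot mill [-53.9 423.7] z 0.1 phi 48.5 axis [ 0.057  0.041 -0.998]
after-turn d [-465.    -1.5 -193.3] turn -61.3  d now-axes [-224.7  407.  -193.3]
```

Request:
apply_moves --moves '[[[0,0,-8,0],[0,0,-15,0],[0,0,-20,0],[0,0,-20,0],[0,0,-20,0],[0,0,-20,0],[0,0,-20,0],[0,0,-20,0],[0,0,-20,0],[0,0,-20,0]]]'

```text
clock: 24.65
eef_pos: [0.4764, 0.2889, 0.2416]
tool_rot: [0.951, 0.307, 0.037, 0.018]
ft_force: [-0.4, -0.5, -1.2]
grip_width: 0.0207
```

Request:
apply_moves --moves '[[[0,0,0,-7],[0,0,0,-7],[0,0,0,-7],[0,0,0,-7],[0,0,0,-7],[0,0,0,-7],[0,0,0,-7],[0,0,0,-7],[0,0,0,-5],[0,0,0,0]]]'

```text
clock: 25.65
eef_pos: [0.476, 0.2892, 0.2499]
tool_rot: [0.647, 0.761, 0.026, 0.035]
ft_force: [-0.2, -0.4, -0.4]
grip_width: 0.0209
```

```bash
python3 -c "
from h import *
foot(28,-34,-12.8,195)"
```

```text
t 25.65 TCP [0.476  0.2892 0.2499] w 0.0209 F [-0.2 -0.4 -0.4] z [ 0.088 -0.006 -0.996] | foot mill [-75.7 417.7] z 195.4 phi -14.9 axis [ 0.031 -0.015 -0.999]
after-turn d [-4.635e+02  3.000e-01  8.300e+00] turn 2.1  d now-axes [-463.2  -16.6    8.3]
```

Request:
apply_moves --moves '[[[-30,0,0,1],[-34,0,0,1],[-34,0,0,0],[-34,0,0,0],[-34,0,0,0],[-34,0,0,0],[-34,0,0,0],[-34,0,0,0],[-34,0,0,0],[-34,0,0,0]]]'

```text
clock: 26.65
eef_pos: [0.5171, -0.0516, 0.2572]
tool_rot: [0.665, 0.745, 0.028, 0.035]
ft_force: [0.5, -0.2, -1.0]
grip_width: 0.0208
```

Request:
apply_moves --moves '[[[-34,0,0,0],[-30,0,0,0],[-20,0,0,0],[-10,0,0,0],[0,0,0,0],[0,0,0,0],[0,0,0,0],[0,0,0,0],[0,0,0,0],[0,0,0,0]]]'

```text
clock: 27.65
eef_pos: [0.5264, -0.149, 0.2597]
tool_rot: [0.67, 0.741, 0.029, 0.034]
ft_force: [-0.4, 0.3, -2.1]
grip_width: 0.0211
```

```bash
python3 -c "
from h import *
foot(28,-34,-12.8,150)
c=snap('wrist','w8');pickle.dump(c,open('w8.pkl','wb'))"
```

```text
t 27.65 TCP [ 0.5264 -0.149   0.2597] w 0.0211 F [-0.4  0.3 -2.1] z [ 0.09  -0.003 -0.996] | foot mill [ 17.8 -13. ] z 205.1 phi -11.4 axis [ 0.033 -0.009 -0.999]
after-turn d [-21.9   0.4  55.7] turn -1.4  d now-axes [-21.8   0.9  55.7]
```

View pics/w8.png

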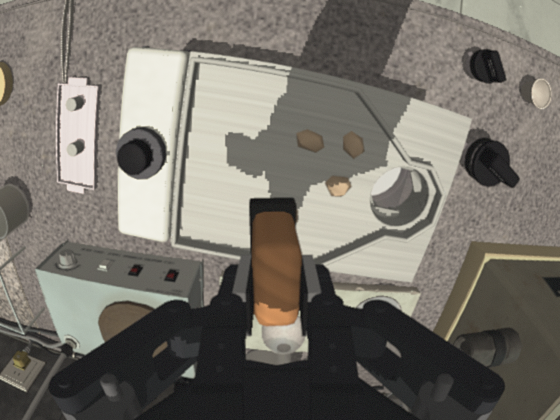

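```bash
cat >> h.py <<'E'
def mm(p): 
    s,k=np.sin(mill[2]),np.cos(mill[2]); return np.array([[k,s],[-s,k]])@(np.array(p[:2])-mill[:2])*1000
def chips(c,fish=True,z=.137):
    h=cv2.cvtColor(c['color'],cv2.COLOR_RGB2HSV); m=cv2.inRange(h,(6,60,60),(22,150,255))
    n,l,s,ce=cv2.connectedComponentsWithStats(cv2.morphologyEx(m,cv2.MORPH_OPEN,np.ones((3,3),np.uint8)))
    for i in range(1,n):
        if s[i,4]>25:
            q=mm(onz(c,*ce[i],z,fish))
            if abs(q[0])<90 and -110<q[1]<135: print('chip',np.round(ce[i]),s[i,4],np.round(q,0))
E
python3 -c "
from h import *
c=pickle.load(open('w8.pkl','rb'))
chips(c)
for p in [(310,140),(354,145),(338,186)]: print(mm(onz(c,*p,.137,True)))
print('port', mm(onz(c,407,196,.13,True)),'start',mm(onz(c,134,155,.162,True)))
for p,z in [((197,58),.143),((178,243),.143)]: print('rim',mm(onz(c,*p,z,True)))"
```

```text
chip [310. 140.] 423 [-31.   1.]
chip [353. 144.] 372 [-36.  34.]
chip [338. 185.] 362 [-1. 31.]
chip [275. 269.] 5075 [86. -2.]
[-31.30557928   0.8862929 ]
[-35.06414628  34.90208036]
[-0.11584751 31.19346314]
port [-2.33589067 95.34187558] start [  -2.5256282  -124.74964422]
rim [-76.88434076 -91.71167776]
rim [ 75.03901222 -89.6552651 ]
```

Request:
apply_moves --moves '[[[-8,0,0,-1.4],[-8,0,0,0],[-6,0,0,0],[0,0,10,0],[0,0,12,0],[0,0,12,0],[0,0,12,0],[0,0,8,0],[0,0,0,0],[0,0,0,0]]]'

```text
clock: 28.7
eef_pos: [0.5328, -0.1704, 0.199]
tool_rot: [0.661, 0.749, 0.028, 0.032]
ft_force: [-0.2, 0.1, -1.3]
grip_width: 0.0212
```

```bash
python3 -c "
from h import *
foot(28,-34,-12.8,131)"
```

```text
t 28.7 TCP [ 0.5328 -0.1704  0.199 ] w 0.0212 F [-0.2  0.1 -1.3] z [ 0.085 -0.001 -0.996] | foot mill [ 26.  -33.6] z 144.4 phi -12.8 axis [ 0.029 -0.008 -1.   ]
after-turn d [-0.7  0.7 13.5] turn 0.0  d now-axes [-0.7  0.7 13.5]
```

Lower to touch.

Request:
apply_moves --moves '[[[0,1,4,0],[0,0,3,0],[0,0,2,0],[0,0,2,0],[0,0,1,0],[0,0,1,0],[0,0,1,0],[0,0,0,0],[0,0,0,0],[0,0,0,0]]]'

```text
clock: 29.7
eef_pos: [0.5364, -0.1706, 0.186]
tool_rot: [0.661, 0.749, 0.029, 0.034]
ft_force: [-0.2, 0.8, -1.2]
grip_width: 0.021
```

```bash
python3 -c "
from h import *
foot(3,77,-12.8,131)"
```

```text
t 29.7 TCP [ 0.5364 -0.1706  0.186 ] w 0.021 F [-0.2  0.8 -1.2] z [ 0.089 -0.002 -0.996] | foot mill [ 29.9 -33.5] z 131.5 phi -12.8 axis [ 0.033 -0.009 -0.999]
after-turn d [113.7  -1.7  -1.2] turn -0.0  d now-axes [113.7  -1.7  -1.2]
```

Request:
apply_moves --moves '[[[7,0,0,0],[7,0,0,0],[7,0,0,0],[7,0,0,0],[7,0,0,0],[7,0,0,0],[7,0,0,0],[7,0,0,0],[0,0,0,0],[0,0,0,0]]]'

```text
clock: 30.7
eef_pos: [0.5289, -0.109, 0.1858]
tool_rot: [0.66, 0.75, 0.029, 0.035]
ft_force: [-0.0, 0.6, -1.4]
grip_width: 0.021
```

```bash
python3 -c "
from h import *
foot(3,77,-12.8,131.5);chips(snap('wrist','w9'))"
```

```text
t 30.7 TCP [ 0.5289 -0.109   0.1858] w 0.021 F [-0.   0.6 -1.4] z [ 0.09  -0.002 -0.996] | foot mill [16.4 27. ] z 131.3 phi -12.9 axis [ 0.034 -0.009 -0.999]
after-turn d [51.7 -1.9 -1.1] turn 0.1  d now-axes [51.7 -1.8 -1.1]
chip [250. 154.] 880 [-31.   1.]
chip [313. 160.] 818 [-36.  34.]
chip [312. 222.] 747 [-0. 43.]
chip [278. 268.] 5438 [34. 31.]
```

Request:
apply_moves --moves '[[[6,-0.3,0,0],[6,-0.3,0,0],[6,-0.3,0,0],[6,-0.3,0,0],[6,-0.3,0,0],[6,-0.3,0,0],[6,0,0,0],[6,0,0,0],[0,0,0,0],[0,0,0,0]]]'

```text
clock: 31.75
eef_pos: [0.5207, -0.0577, 0.1851]
tool_rot: [0.66, 0.75, 0.029, 0.035]
ft_force: [-0.5, -0.0, -0.4]
grip_width: 0.021
```

```bash
python3 -c "
from h import *
foot(3,80,-12.8,131.5);chips(snap('wrist','w10'))"
```

```text
t 31.75 TCP [ 0.5207 -0.0577  0.1851] w 0.021 F [-0.5 -0.  -0.4] z [ 0.091 -0.002 -0.996] | foot mill [ 3.2 77.2] z 130.6 phi -12.9 axis [ 0.034 -0.009 -0.999]
after-turn d [ 2.7  0.5 -0.9] turn 0.1  d now-axes [ 2.7  0.5 -0.9]
chip [158. 159.] 780 [-31.   1.]
chip [216. 164.] 820 [-36.  34.]
chip [317. 203.] 201 [-26.  93.]
chip [276. 269.] 5114 [22. 80.]
```

Request:
apply_moves --moves '[[[3,0,0,0],[3,0,0,0],[0,0,0,0],[-3,0,-10,0],[0,0,-12,0],[0,0,-12,0],[0,0,-10,0],[0,0,0,0],[0,0,0,0],[0,0,0,0]]]'

```text
clock: 32.8
eef_pos: [0.5159, -0.056, 0.2324]
tool_rot: [0.661, 0.749, 0.029, 0.035]
ft_force: [-0.6, 0.4, -0.8]
grip_width: 0.0208
```

```bash
python3 -c "
from h import *
foot(-38,-32,10,174);chips(snap('wrist','w11'))"
```

```text
t 32.8 TCP [ 0.5159 -0.056   0.2324] w 0.0208 F [-0.6  0.4 -0.8] z [ 0.091 -0.003 -0.996] | foot mill [-1.8 78.4] z 177.9 phi -12.7 axis [ 0.034 -0.01  -0.999]
after-turn d [-1.163e+02 -1.650e+01 -1.000e-01] turn 22.7  d now-axes [-1.008e+02 -6.020e+01 -1.000e-01]
chip [179. 149.] 491 [-31.   1.]
chip [226. 152.] 493 [-36.  34.]
chip [309. 188.] 159 [-23.  96.]
chip [276. 268.] 5110 [48. 87.]
```

Request:
apply_moves --moves '[[[0,0,0,7.5],[0,0,0,7.5],[0,0,0,7.5],[-20,-3,0,0],[-20,-3,0,0],[-20,-3,0,0],[-20,-3,0,0],[-20,-3,0,0],[-10,-1,0,0],[0,0,0,0]]]'

```text
clock: 33.85
eef_pos: [0.4654, -0.1588, 0.2216]
tool_rot: [0.799, 0.6, 0.032, 0.023]
ft_force: [-0.8, 0.3, -0.6]
grip_width: 0.0212
```

```bash
python3 -c "
from h import *
foot(-38,-32,10,131);chips(snap('wrist','w12'))"
```

```text
t 33.85 TCP [ 0.4654 -0.1588  0.2216] w 0.0212 F [-0.8  0.3 -0.6] z [ 0.078  0.001 -0.997] | foot mill [-42.6 -27.5] z 167.0 phi 10.5 axis [ 0.024  0.017 -1.   ]
after-turn d [-4.4  2.6 36.2] turn -0.5  d now-axes [-4.4  2.6 36.2]
chip [365. 209.] 443 [-36.  34.]
chip [276. 269.] 5096 [ -1. -37.]
chip [320. 223.] 493 [-32.   1.]
```

View pics/w12.png

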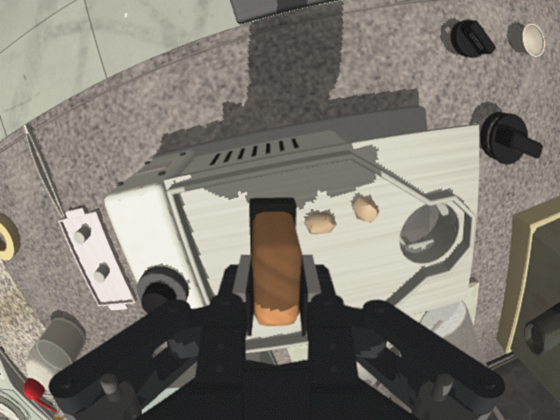

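Request:
apply_moves --moves '[[[-4,1,0,-0.5],[-2,0,6,0],[0,0,8,0],[0,0,8,0],[0,0,6,0],[0,0,4,0],[0,0,2,0],[0,0,1,0],[0,0,0,0],[0,0,0,0]]]'

```text
clock: 34.9
eef_pos: [0.4698, -0.1621, 0.1854]
tool_rot: [0.794, 0.606, 0.033, 0.024]
ft_force: [0.6, 0.2, -0.8]
grip_width: 0.021
```

```bash
python3 -c "
from h import *
foot(-38,-2.6,24,131)"
```

```text
t 34.9 TCP [ 0.4698 -0.1621  0.1854] w 0.021 F [ 0.6  0.2 -0.8] z [ 0.081  0.001 -0.997] | foot mill [-37.8 -30.3] z 130.8 phi 9.6 axis [ 0.026  0.017 -1.   ]
after-turn d [ 24.4 -11.4   0. ] turn 14.4  d now-axes [26.5 -5.   0. ]
```

Request:
apply_moves --moves '[[[5.5,-1,0,2.9],[5.5,-1.3,0,2.9],[5.5,-1.6,0,2.9],[5.5,-2,0,2.9],[4,-2.5,0,2.9],[0,0,0,0],[0,0,0,0],[0,0,0,0],[0,0,0,0],[0,0,0,0]]]'

```text
clock: 35.9
eef_pos: [0.4721, -0.1342, 0.1847]
tool_rot: [0.867, 0.497, 0.036, 0.02]
ft_force: [-0.5, 0.6, 0.8]
grip_width: 0.0212
```

```bash
python3 -c "
from h import *
foot(-5.8,69.6,24,131)"
```

```text
t 35.9 TCP [ 0.4721 -0.1342  0.1847] w 0.0212 F [-0.5  0.6  0.8] z [ 0.082  0.002 -0.997] | foot mill [-38.   -1.6] z 130.2 phi 24.5 axis [ 0.033  0.031 -0.999]
after-turn d [78.1  0.3  2.5] turn -0.5  d now-axes [78.1 -0.5  2.5]
```

Request:
apply_moves --moves '[[[6.5,0,0.1,-0.5],[6.5,0,0.1,0],[6.5,0,0.2,0],[6.5,0,0.2,0],[6.5,0,0.2,0],[6.5,0,0.2,0],[6.5,0,0.2,0],[0,0,0,0],[0,0,0,0],[0,0,0,0]]]'

```text
clock: 36.9
eef_pos: [0.4971, -0.091, 0.1848]
tool_rot: [0.864, 0.502, 0.035, 0.02]
ft_force: [-0.5, 0.5, -1.6]
grip_width: 0.0209
```

```bash
python3 -c "
from h import *
foot(-5.8,69.6,24,131);chips(snap('wrist','w13'))"
```

```text
t 36.9 TCP [ 0.4971 -0.091   0.1848] w 0.0209 F [-0.5  0.5 -1.6] z [ 0.081  0.001 -0.997] | foot mill [-17.4  43.9] z 130.3 phi 23.9 axis [ 0.032  0.029 -0.999]
after-turn d [28.2  0.1  0.5] turn 0.1  d now-axes [28.2  0.1  0.5]
chip [282. 262.] 6301 [-3. 40.]
```

Request:
apply_moves --moves '[[[5.5,0,0.1,0],[5.5,0,0.1,0],[5.5,0,0.1,0],[5.5,0,0.1,0],[5.5,0,0.1,0],[4,0,0,0],[0,0,0,0],[0,0,0,0],[0,0,0,0],[0,0,0,0]]]'

```text
clock: 37.95
eef_pos: [0.5139, -0.0615, 0.1857]
tool_rot: [0.864, 0.502, 0.035, 0.02]
ft_force: [-0.3, -1.2, -1.2]
grip_width: 0.0211
```

```bash
python3 -c "
from h import *
foot(-5.8,69.6,24,131);c=snap('wrist','w14');chips(c)"
```

```text
t 37.95 TCP [ 0.5139 -0.0615  0.1857] w 0.0211 F [-0.3 -1.2 -1.2] z [ 0.081  0.001 -0.997] | foot mill [-3.5 74.9] z 131.1 phi 24.0 axis [ 0.032  0.029 -0.999]
after-turn d [-5.8  0.1 -0.1] turn 0.0  d now-axes [-5.8  0.1 -0.1]
chip [276. 269.] 5138 [14. 65.]
```

View pics/w14.png

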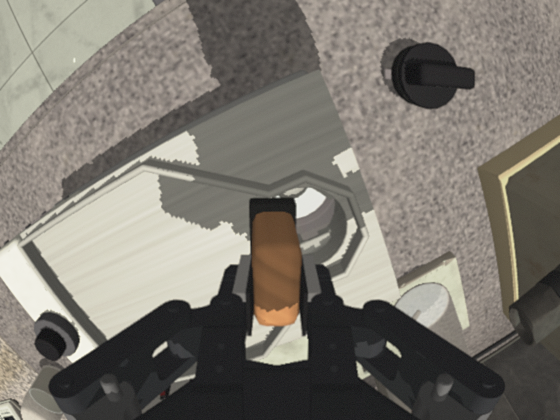

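Request:
apply_moves --moves '[[[-3,0,-5,0],[0,0,-12,0],[0,0,-15,0],[0,0,-15,0],[0,0,-15,0],[0,0,0,-7],[0,0,0,-7],[0,0,0,-7],[0,0,0,0],[0,0,0,0]]]'

```text
clock: 39.0
eef_pos: [0.5076, -0.0662, 0.2596]
tool_rot: [0.755, 0.654, 0.034, 0.03]
ft_force: [-0.3, -0.3, -1.2]
grip_width: 0.0208
```

```bash
python3 -c "
from h import *
foot();c=snap('wrist','w15');chips(c); to([.49,.275,.24],84.3)
c=snap('scene','s2'); chips(c,False); c=snap('side','sd5'); chips(c,False)"
```

```text
t 39.0 TCP [ 0.5076 -0.0662  0.2596] w 0.0208 F [-0.3 -0.3 -1.2] z [ 0.091 -0.001 -0.996] | foot mill [-9.1 68.4] z 205.1 phi 2.6 axis [ 0.034  0.008 -0.999]
chip [315. 178.] 78 [-22.  99.]
chip [276. 269.] 5113 [60. 64.]
t 39.05 p [ 0.5076 -0.0663  0.2596] w 0.0209 F [ 0.3 -0.3 -0.5] z [ 0.091 -0.001 -0.996] yaw 81.8 j6 0.01
d [335.  -68.1  17.8] turn -2.5
```

Request:
apply_moves --moves '[[[28,-6,0,0],[28,-6,0,0],[28,-6,0,0],[28,-6,0,0],[28,-6,0,0],[28,-6,0,0],[28,-6,0,0],[28,-6,0,0],[28,-6,0,0],[28,-6,0,0]]]'

```text
clock: 40.15
eef_pos: [0.4896, 0.2263, 0.2559]
tool_rot: [0.762, 0.646, 0.032, 0.029]
ft_force: [-0.3, -0.5, -0.1]
grip_width: 0.0209
```

Request:
apply_moves --moves '[[[20,-3,0,0],[10,0,0,0],[0,0,10,0],[0,0,14,0],[0,0,14,0],[0,0,14,0],[0,0,14,0],[0,0,14,0],[0,0,14,0],[0,0,10,0]]]'

```text
clock: 41.15
eef_pos: [0.5001, 0.2519, 0.1438]
tool_rot: [0.764, 0.643, 0.029, 0.03]
ft_force: [-0.7, 0.0, -1.6]
grip_width: 0.021
```

```bash
python3 -c "
from h import *
foot();to([.49,.275,.056],84.3)
c=pickle.load(open('side0.pkl','rb'));chips(c,False);print('w15 port'); c=pickle.load(open('w12.pkl','rb')) if os.path.exists('w12.pkl') else None"
```

```text
t 41.15 TCP [0.5001 0.2519 0.1438] w 0.021 F [-0.7  0.  -1.6] z [ 0.084 -0.008 -0.996] | foot mill [-48.3 383.9] z 89.3 phi 4.1 axis [ 0.027  0.002 -1.   ]
t 41.15 p [0.5001 0.2519 0.1438] w 0.021 F [-0.7  0.  -1.6] z [ 0.084 -0.008 -0.996] yaw 80.2 j6 0.66
d [ 20.5 -21.3  86.5] turn -4.1
chip [323. 214.] 26 [35. -6.]
w15 port
```

Request:
apply_moves --moves '[[[3,-3,14,0],[3,-3,14,0],[3,-3,14,0],[3,-3,12,0],[3,-3,10,0],[0,0,8,0],[0,0,5,0],[0,0,4,0],[0,0,2,0],[0,0,0,0]]]'

```text
clock: 42.15
eef_pos: [0.4969, 0.2634, 0.0555]
tool_rot: [0.767, 0.64, 0.03, 0.032]
ft_force: [0.2, -0.1, -1.4]
grip_width: 0.0208
```

```bash
python3 -c "
from h import *
foot()"
```

```text
t 42.15 TCP [0.4969 0.2634 0.0555] w 0.0208 F [ 0.2 -0.1 -1.4] z [ 0.086 -0.011 -0.996] | foot mill [-52.5 394.9] z 1.0 phi 4.7 axis [ 0.03 -0.   -1.  ]
```

Request:
apply_moves --moves '[[[0,0,1,0],[0,0,0.5,0],[0,0,0,0],[0,0,0,0],[0,0,0,0],[0,0,0,0],[0,0,0,0],[0,0,0,0],[0,0,0,0],[0,0,0,0]]]'

```text
clock: 43.15
eef_pos: [0.4978, 0.2636, 0.055]
tool_rot: [0.767, 0.64, 0.031, 0.032]
ft_force: [-1.2, 0.9, 0.5]
grip_width: 0.0211
```

Request:
apply_moves --hand 0 --moves '[[[0,0,0,0],[0,0,0,0],[0,0,0,0],[0,0,0,0],[0,0,0,0],[0,0,0,0],[0,0,-8,0],[0,0,-14,0],[0,0,-20,0],[0,0,-20,0]]]'

```text
clock: 44.15
eef_pos: [0.4905, 0.2631, 0.1164]
tool_rot: [0.767, 0.64, 0.027, 0.031]
ft_force: [0.6, 0.8, -0.1]
grip_width: 0.0425
```

Request:
apply_moves --moves '[[[0,0,-25,0],[0,0,-25,0],[0,0,-25,0],[0,0,-25,0],[0,0,-25,0],[0,0,-20,0],[0,0,0,8],[0,0,0,8],[0,0,0,8],[0,0,0,8]]]'

```text
clock: 45.15
eef_pos: [0.478, 0.2657, 0.2794]
tool_rot: [0.918, 0.394, 0.043, 0.021]
ft_force: [0.3, 0.3, -0.3]
grip_width: 0.0429
```

Request:
apply_moves --moves '[[[0,0,0,8],[0,0,0,8],[0,0,0,8],[0,0,0,8],[0,0,0,8],[0,0,0,8],[0,0,0,3],[0,0,0,0],[0,0,0,0],[0,0,0,0]]]'

```text
clock: 46.15
eef_pos: [0.4765, 0.2651, 0.2861]
tool_rot: [0.997, -0.059, 0.05, -0.002]
ft_force: [0.1, -0.5, 1.2]
grip_width: 0.0429
```

```bash
python3 -c "
from h import *
c=snap('wrist','w16');pickle.dump(c,open('w16.pkl','wb'));to([.47,-.38,.25],-3)
h=cv2.cvtColor(c['color'],cv2.COLOR_RGB2HSV);m=cv2.inRange(h,(6,100,80),(20,255,255))
n,l,s,ce=cv2.connectedComponentsWithStats(m)
for i in range(1,n):
  if s[i,4]>100: print(s[i],onz(c,*ce[i],.045,True))
c=snap('side','sd6')
h=cv2.cvtColor(c['color'],cv2.COLOR_RGB2HSV);m=cv2.inRange(h,(6,100,80),(20,255,255))
n,l,s,ce=cv2.connectedComponentsWithStats(m)
for i in range(1,n):
  if s[i,4]>30: print('side',s[i],onz(c,*ce[i],.035))
"
```

```text
t 46.2 p [0.4766 0.2651 0.2861] w 0.0425 F [0.2 0.3 0.5] z [ 0.101 -0.002 -0.995] yaw -6.8 j6 2.22
d [ 65.4 641.8  36.6] turn -3.8
[331  20  38  29 468] [0.60290802 0.41727285 0.045     ]
[255 163  41  25 844] [0.49821705 0.26251591 0.045     ]
side [ 451    0   78   97 5055] [2.8453454  1.38422197 0.035     ]
side [371  21  45  30 730] [2.41927883 1.93793449 0.035     ]
side [357  27   6  12  61] [2.19856957 2.11980024 0.035     ]
side [415 104  11  12  50] [1.49752259 0.55817617 0.035     ]
side [235 108  29  24 392] [0.70080223 0.79678705 0.035     ]
side [401 116  34  12 105] [1.38472171 0.43517977 0.035     ]
side [261 152   8   6  38] [0.61901668 0.43729141 0.035     ]
side [247 176  13  14 166] [0.49898639 0.25803025 0.035     ]
side [398 223  43  27 737] [ 0.81871191 -0.23750223  0.035     ]
side [373 378  19  15  96] [ 0.43796452 -0.58439496  0.035     ]
side [366 393  15  12  33] [ 0.39735212 -0.60606212  0.035     ]
```

Request:
apply_moves --moves '[[[0,40,0,-3.5],[4,45,0,0],[6,45,0,0],[6,45,0,0],[6,45,0,0],[6,45,0,0],[6,45,0,0],[6,45,0,0],[6,45,0,0],[6,45,0,0]]]'

```text
clock: 47.25
eef_pos: [0.5058, -0.1915, 0.2896]
tool_rot: [0.998, -0.018, 0.052, -0.001]
ft_force: [1.1, 0.3, -0.1]
grip_width: 0.0429
```

Request:
apply_moves --moves '[[[4,45,0,0],[4,45,0,0],[4,40,0,0],[4,25,0,0],[0,10,0,0],[0,0,0,0],[0,0,0,0],[0,0,0,0],[0,0,0,0],[0,0,0,0]]]'

```text
clock: 48.25
eef_pos: [0.5144, -0.3658, 0.2893]
tool_rot: [0.998, -0.019, 0.052, -0.002]
ft_force: [-0.8, 0.1, -0.3]
grip_width: 0.043
```

```bash
python3 -c "
from h import *
c=snap('wrist','w17');pickle.dump(c,open('w17.pkl','wb'));to([.47,-.41,.15],-3)
print(proj(c,[.47,-.409,.022],True),proj(c,[.528,-.412,.022],True))"
```

```text
t 48.3 p [ 0.5145 -0.3658  0.2894] w 0.0427 F [-0.3  1.1 -0.8] z [ 0.104  0.001 -0.995] yaw -2.1 j6 0.96
d [-57.   46.6 134. ] turn 0.9
[221.21718625 206.28095606] [267.02367735 205.42803602]
```

View pics/w17.png

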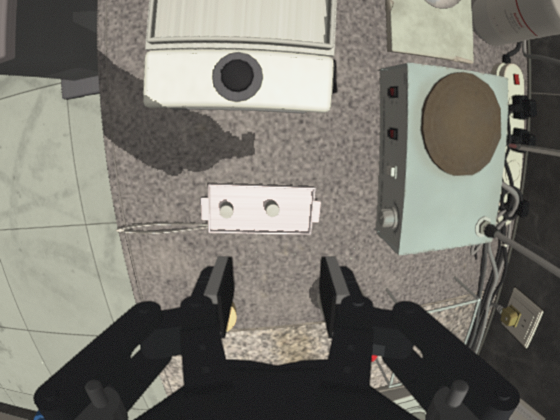

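```bash
cat >> h.py <<'E'
def media(c,z=.022,box=(.40,.62,-.46,-.37)):
    g=c['color'].astype(np.int16); h=cv2.cvtColor(c['color'],cv2.COLOR_RGB2HSV)
    p=[proj(c,[x,y,.01],True) for x in box[:2] for y in box[2:]]; p=np.array(p); a,b=p.min(0).astype(int),p.max(0).astype(int); a=np.maximum(a,0)
    gr=cv2.cvtColor(c['color'],cv2.COLOR_RGB2GRAY)
    m=((g[:,:,1]-g[:,:,0]>-8)&(gr>110)).astype(np.uint8)*255; mm_=np.zeros_like(m); mm_[a[1]:b[1],a[0]:b[0]]=m[a[1]:b[1],a[0]:b[0]]
    mm_=cv2.morphologyEx(mm_,cv2.MORPH_OPEN,np.ones((3,3),np.uint8)); n,l,s,ce=cv2.connectedComponentsWithStats(mm_)
    for i in range(1,n):
        if s[i,4]>40: print('med',s[i],np.round(ce[i],1),np.round(onz(c,*ce[i],z,True),4))
E
python3 -c "
from h import *
c=pickle.load(open('w17.pkl','rb'))
for p in [(225.5,206.5),(271.5,206.5)]: print(onz(c,*p,.022,True))
media(c)
print(c['color'][206,215:240].tolist())"
```

```text
[ 0.47539877 -0.40967661  0.022     ]
[ 0.5336321  -0.41383071  0.022     ]
med [ 212  187   99   21 1246] [264.2 196.5] [ 0.525  -0.3999  0.022 ]
med [212 197   8   7  42] [215.1 200. ] [ 0.463  -0.4002  0.022 ]
med [220 205  13  14 147] [225.9 211.4] [ 0.4754 -0.4162  0.022 ]
med [266 204  14  13 144] [272.3 210. ] [ 0.5345 -0.4185  0.022 ]
med [234 210  23   9 140] [245.1 214. ] [ 0.4995 -0.4215  0.022 ]
[[239, 231, 227], [239, 232, 228], [239, 232, 227], [215, 197, 190], [146, 135, 131], [108, 103, 98], [102, 99, 93], [135, 133, 123], [167, 165, 153], [194, 192, 177], [206, 203, 187], [209, 206, 191], [206, 203, 188], [190, 188, 173], [154, 152, 142], [109, 108, 101], [71, 70, 66], [106, 100, 95], [199, 184, 176], [241, 233, 227], [241, 234, 230], [239, 232, 228], [240, 233, 229], [239, 231, 227], [240, 233, 229]]
```

Request:
apply_moves --moves '[[[-6,5,18,0],[-6,5,18,0],[-6,5,18,0],[-6,5,18,0],[-6,5,18,0],[-6,5,18,0],[-6,5,18,0],[-6,5,18,0],[-6,5,18,0],[-3,0,10,0]]]'

```text
clock: 49.3
eef_pos: [0.4785, -0.4061, 0.1129]
tool_rot: [0.998, -0.013, 0.057, 0.002]
ft_force: [-0.3, 0.1, 0.3]
grip_width: 0.0423
```

```bash
python3 -c "
from h import *
c=snap('wrist','w18');pickle.dump(c,open('w18.pkl','wb'));to([.4735,-.411,.021],-3)
media(c,box=(.42,.6,-.44,-.385))
g=cv2.cvtColor(c['color'],cv2.COLOR_RGB2GRAY);p=proj(c,[.474,-.411,.022],True);print(p)
r=cv2.HoughCircles(cv2.medianBlur(g,3),cv2.HOUGH_GRADIENT,1,20,param1=80,param2=14,minRadius=8,maxRadius=24)
if r is not None:
  for q in r[0]:
    w=onz(c,q[0],q[1],.022,True)
    if abs(w[1]+.411)<.04 and .42<w[0]<.6: print(q,np.round(w,4))"
```

```text
t 49.35 p [ 0.4777 -0.4052  0.1113] w 0.0426 F [-0.4  1.3 -1.1] z [ 0.113 -0.003 -0.994] yaw -1.5 j6 0.86
d [-14.2   5.9  89.3] turn 1.5
med [ 229  188  164   69 7390] [314.4 225.6] [ 0.5159 -0.4149  0.022 ]
med [395 214  11  30 198] [400.  228.2] [ 0.5868 -0.4229  0.022 ]
med [216 233  10  10  80] [220.6 238.2] [ 0.4474 -0.4197  0.022 ]
med [356 249  21   8 113] [366.  252.6] [ 0.5586 -0.4412  0.022 ]
[256.8159792  224.59983861]
[209.5 270.5  23.4] [ 0.4365 -0.4456  0.022 ]
[408.5 232.5  16.6] [ 0.5954 -0.4274  0.022 ]
[257.5 227.5  15.2] [ 0.4744 -0.4133  0.022 ]
[335.5 226.5  13.2] [ 0.5321 -0.4168  0.022 ]
[349.5 165.5  14.5] [ 0.5412 -0.3712  0.022 ]
[200.5 244.5  13.2] [ 0.4322 -0.4237  0.022 ]
[326.5 171.5  12.2] [ 0.5243 -0.3749  0.022 ]
[372.5 174.5  11.8] [ 0.5594 -0.3784  0.022 ]
[377.5 249.5  13.2] [ 0.5684 -0.4396  0.022 ]
```

Request:
apply_moves --moves '[[[-2,1,8,1.5],[-2,1,8,0],[-2,1,8,0],[-2,1,8,0],[-2,1,8,0],[-1,1,8,0],[0,0,8,0],[0,0,6,0],[0,0,5,0],[0,0,0,0]]]'

```text
clock: 50.35
eef_pos: [0.4762, -0.4113, 0.0404]
tool_rot: [0.998, -0.027, 0.058, 0.001]
ft_force: [0.1, 0.2, -0.2]
grip_width: 0.0426
```

```bash
python3 -c "
from h import *
to([.4744,-.412,.024],-3)"
```

```text
t 50.35 p [ 0.4762 -0.4113  0.0404] w 0.0426 F [ 0.1  0.2 -0.2] z [ 0.116 -0.005 -0.993] yaw -3.1 j6 0.88
d [-3.6  0.8 16. ] turn -0.1
```

Request:
apply_moves --moves '[[[-1.5,0.5,3,0],[-1.5,0.5,3,0],[-0.5,0,3,0],[0,0,3,0],[0,0,2,0],[0,0,1,0],[0,0,0,0],[0,0,0,0],[0,0,0,0],[0,0,0,0]]]'

```text
clock: 51.35
eef_pos: [0.4751, -0.4133, 0.0277]
tool_rot: [0.998, -0.027, 0.06, 0.002]
ft_force: [-0.8, -0.7, 0.6]
grip_width: 0.0429
```

Request:
apply_moves --hand -1 --moves '[[[0,0,0,0],[0,0,0,0],[0,0,0,0],[0,0,0,0],[0,0,0,0],[0,0,0,0],[0,0,0,0],[0,0,-5,0],[0,0,-15,0],[0,0,-25,0]]]'

```text
clock: 52.35
eef_pos: [0.467, -0.4104, 0.0689]
tool_rot: [0.998, -0.027, 0.056, -0.001]
ft_force: [-0.4, 0.7, 0.0]
grip_width: 0.0149
```

```bash
python3 -c "
from h import *
p=mw(0,90,200);to([p[0],p[1],.22],-3)"
```

```text
t 52.35 p [ 0.467  -0.4104  0.0689] w 0.0149 F [-0.4  0.7  0. ] z [ 0.111 -0.001 -0.994] yaw -3.1 j6 0.87
d [  50.5 -368.2 -144.7] turn -0.1
```

Request:
apply_moves --moves '[[[0,0,-30,0],[0,0,-30,0],[0,0,-30,0],[0,0,-30,0],[0,0,-20,0],[0,0,0,0],[0,0,0,0],[0,0,0,0],[0,0,0,0],[0,0,0,0]]]'

```text
clock: 53.35
eef_pos: [0.4503, -0.4089, 0.2124]
tool_rot: [0.998, -0.026, 0.055, -0.002]
ft_force: [0.6, 0.4, -1.0]
grip_width: 0.0151
```

```bash
python3 -c "
from h import *
p=mw(0,90,200);to([p[0],p[1],.22],-3);c=snap('wrist','w19')
cv2.imwrite('pics/w19.png',c['color'][:,:,::-1]);pickle.dump(c,open('w19.pkl','wb'))
for P in ([.4744,-.412,.022],[.5321,-.415,.022]):
  u,v=proj(c,P,True);print(u,v);v=int(v);u=int(u);print(cv2.cvtColor(c['color'],cv2.COLOR_RGB2GRAY)[v-8:v+10:3,u-14:u+15:2])"
```

```text
t 53.35 p [ 0.4503 -0.4089  0.2124] w 0.0151 F [ 0.6  0.4 -1. ] z [ 0.11   0.001 -0.994] yaw -3.1 j6 0.85
d [  51.4 -366.9    0.5] turn -0.1
280.1585345747091 186.58279730748438
[[236 236 236 235 235 236 236 237 236 236 235 236 237 236 236]
 [235 236 235 235 235 236 235 235 235 235 235 235 235 235 235]
 [235 235 235 235 235 235 235 235 236 236 235 235 236 236 236]
 [231 230 231 231 231 231 231 232 232 231 232 232 233 232 232]
 [235 235 234 234 233 234 235 235 235 234 235 235 235 235 235]
 [235 235 235 236 236 236 236 235 236 236 235 235 235 235 235]]
335.35099062925605 185.22308208746435
[[237 236 169 144 144 132 128 187 235 237 235 235 234 234 234]
 [238 201 132 104  79  80  80  78  92 159 224 236 234 233 234]
 [236 201 109  76  76  87 164 216 218 214 202 205 231 231 231]
 [235 201 103  72  76 190 219 214 212 212 211 211 220 232 231]
 [233 231 180  98 103 214 213 212 212 212 210 207 218 230 230]
 [235 235 236 232 136 194 212 212 213 211 208 208 229 234 233]]
```

```bash
python3 -c "
from h import *
c=pickle.load(open('w19.pkl','rb'));g=cv2.cvtColor(c['color'],cv2.COLOR_RGB2GRAY)
m=cv2.inRange(g,200,222);m[:, :315]=0;m[:,360:]=0;m[:170]=0;m[215:]=0
n,l,s,ce=cv2.connectedComponentsWithStats(cv2.morphologyEx(m,cv2.MORPH_OPEN,np.ones((3,3),np.uint8)))
for i in range(1,n):
  if s[i,4]>40: print(s[i],ce[i],onz(c,*ce[i],.022,True))
cv2.imwrite('pics/w19c.png',cv2.resize(np.vstack([c['color'][160:420,170:390,::-1]]),None,fx=2.2,fy=2.2,interpolation=cv2.INTER_CUBIC))"
```

```text
[331 183  15  14 173] [337.93063584 189.30635838] [ 0.53490496 -0.41960554  0.022     ]
```

Request:
apply_moves --moves '[[[0,0,-20,0],[5,-35,0,0],[5,-40,0,0],[5,-40,0,0],[5,-40,0,0],[5,-40,0,0],[5,-40,0,0],[5,-40,0,0],[5,-40,0,0],[5,-30,0,0]]]'

```text
clock: 54.4
eef_pos: [0.5109, -0.058, 0.2327]
tool_rot: [0.998, -0.032, 0.05, -0.005]
ft_force: [-0.3, 0.2, -0.5]
grip_width: 0.0151
```

```bash
python3 -c "
from h import *
p=mw(0,90,200);to([p[0],p[1],.185],-3)"
```

```text
t 54.4 p [ 0.5109 -0.058   0.2327] w 0.0151 F [-0.3  0.2 -0.5] z [ 0.1    0.006 -0.995] yaw -3.7 j6 1.51
d [  4.1 -12.8  48.6] turn -0.7
```

Request:
apply_moves --moves '[[[1,-4,8,0],[1,-4,8,0],[1,-4,8,0],[1,-3,8,0],[0,0,8,0],[0,0,8,0],[0,0,7,0],[0,0,4,0],[0,0,0,0],[0,0,0,0]]]'

```text
clock: 55.4
eef_pos: [0.5207, -0.0429, 0.1666]
tool_rot: [0.998, -0.032, 0.047, -0.004]
ft_force: [-0.2, -0.4, -0.2]
grip_width: 0.015
```

```bash
python3 -c "
from h import *
p=mw(0,90,200);to([p[0],p[1],.17],-3);c=snap('wrist','w20');cv2.imwrite('pics/w20.png',c['color'][:,:,::-1])"
```

```text
t 55.4 p [ 0.5207 -0.0429  0.1666] w 0.015 F [-0.2 -0.4 -0.2] z [ 0.094  0.006 -0.996] yaw -3.7 j6 1.55
d [ 0.4  2.3 -3.4] turn -0.7
```

Request:
apply_moves --hand 0 --moves '[[[0,0,0,0],[0,0,0,0],[0,0,0,0],[0,0,0,0],[0,0,0,0],[0,0,0,0],[0,0,-20,0],[0,0,-25,0],[0,0,-25,0],[0,0,0,0]]]'

```text
clock: 56.45
eef_pos: [0.5141, -0.043, 0.2394]
tool_rot: [0.998, -0.032, 0.048, -0.004]
ft_force: [0.0, 0.2, -0.3]
grip_width: 0.0424
```

```bash
python3 -c "
from h import *
to([.535,-.42,.23],-3);c=snap('wrist','w21');chips(c)
pickle.dump(c,open('w21.pkl','wb'))
im=c['color'][:,:,::-1];u,v=proj(c,mw(0,90,130),True).astype(int);print(u,v)
cv2.imwrite('pics/w21c.png',cv2.resize(im[:420,120:440],None,fx=1.4,fy=1.4))"
```

```text
t 56.45 p [ 0.5141 -0.043   0.2394] w 0.0424 F [ 0.   0.2 -0.3] z [ 0.095  0.006 -0.995] yaw -3.7 j6 1.54
d [ 43.9 375.    9.1] turn -0.7
chip [267. 211.] 171 [-5. 94.]
272 213
```

Request:
apply_moves --moves '[[[4,40,0,0],[5,42,0,0],[5,42,0,0],[5,42,0,0],[5,42,0,0],[5,42,0,0],[5,42,0,0],[5,38,0,0],[2,15,0,0],[0,0,0,0]]]'

```text
clock: 57.5
eef_pos: [0.5302, -0.3993, 0.2181]
tool_rot: [0.999, -0.029, 0.038, -0.01]
ft_force: [0.3, 0.1, -0.6]
grip_width: 0.0424
```

```bash
python3 -c "
from h import *
to([.5347,-.4193,.11],-3)"
```

```text
t 57.5 p [ 0.5302 -0.3993  0.2181] w 0.0424 F [ 0.3  0.1 -0.6] z [ 0.076  0.018 -0.997] yaw -3.3 j6 0.96
d [ -2.4  22.1 107.8] turn -0.3
```

Request:
apply_moves --moves '[[[0,3,10,0],[0,3,11,0],[0,3,11,0],[0,3,11,0],[0,3,11,0],[0,3,11,0],[0,2,11,0],[0,0,11,0],[0,0,11,0],[0,0,0,0]]]'

```text
clock: 58.5
eef_pos: [0.5359, -0.4118, 0.1069]
tool_rot: [0.999, -0.026, 0.034, -0.013]
ft_force: [-0.2, 0.3, -0.5]
grip_width: 0.0427
```

```bash
python3 -c "
from h import *
to([.5347,-.4193,.026],-3);c=snap('wrist','w22');g=cv2.cvtColor(c['color'],cv2.COLOR_RGB2GRAY)
u,v=proj(c,[.5347,-.4193,.022],True);print(u,v)
m=cv2.inRange(g,195,224);k=np.zeros_like(m);a,b=int(u),int(v);k[b-28:b+28,a-28:a+28]=m[b-28:b+28,a-28:a+28]
n,l,s,ce=cv2.connectedComponentsWithStats(cv2.morphologyEx(k,cv2.MORPH_OPEN,np.ones((3,3),np.uint8)))
for i in range(1,n):
  if s[i,4]>60: print(s[i],ce[i],onz(c,*ce[i],.022,True))
cv2.imwrite('pics/w22.png',c['color'][:,:,::-1])"
```

```text
t 58.5 p [ 0.5359 -0.4118  0.1069] w 0.0427 F [-0.2  0.3 -0.5] z [ 0.069  0.025 -0.997] yaw -3.0 j6 0.94
d [-6.2  9.9 80.4] turn -0.0
268.25670160627766 234.21572189133155
[257 235  21  10 144] [266.97222222 239.84027778] [ 0.53353284 -0.42347616  0.022     ]
```

Request:
apply_moves --moves '[[[-1,2,8,0],[-1,2,9,0],[-1,2,9,0],[-1,2,9,0],[-1,2,9,0],[-1,1,8,0],[0,0,8,0],[0,0,6,0],[0,0,5,0],[0,0,0,0]]]'

```text
clock: 59.55
eef_pos: [0.5351, -0.4227, 0.0312]
tool_rot: [0.999, -0.026, 0.036, -0.012]
ft_force: [-0.0, -0.6, -0.9]
grip_width: 0.0428
```

```bash
python3 -c "
from h import *
to([.534,-.4195,.025],-3)"
```

```text
t 59.55 p [ 0.5351 -0.4227  0.0312] w 0.0428 F [-0.  -0.6 -0.9] z [ 0.072  0.022 -0.997] yaw -3.1 j6 0.93
d [-1.8 -3.   6.2] turn -0.1
```

Request:
apply_moves --moves '[[[-1,-1.5,2,0],[-0.5,-1,2,0],[0,0,2,0],[0,0,1,0],[0,0,0,0],[0,0,0,0],[0,0,0,0],[0,0,0,0],[0,0,0,0],[0,0,0,0]]]'

```text
clock: 60.55
eef_pos: [0.5355, -0.4205, 0.0257]
tool_rot: [0.999, -0.026, 0.037, -0.011]
ft_force: [0.8, 0.6, 0.0]
grip_width: 0.0425
```

Request:
apply_moves --hand -1 --moves '[[[0,0,0,0],[0,0,0,0],[0,0,0,0],[0,0,0,0],[0,0,0,0],[0,0,0,0],[0,0,0,0],[0,0,-10,0],[0,0,-20,0],[0,0,-25,0]]]'

```text
clock: 61.55
eef_pos: [0.5285, -0.4192, 0.0778]
tool_rot: [0.999, -0.026, 0.033, -0.014]
ft_force: [0.1, -0.9, -0.8]
grip_width: 0.0148
```

Request:
apply_moves --moves '[[[0,0,-30,0],[0,0,-30,0],[0,0,-30,0],[0,0,-30,0],[0,0,-30,0],[0,0,0,0],[0,0,0,0],[0,0,0,0],[0,0,0,0],[0,0,0,0]]]'

```text
clock: 62.55
eef_pos: [0.5171, -0.423, 0.2392]
tool_rot: [0.999, -0.026, 0.035, -0.013]
ft_force: [-0.6, 0.1, -1.3]
grip_width: 0.0155
```

```bash
python3 -c "
from h import *
p=mw(0,90,200);to([p[0],p[1],.23],-3)"
```

```text
t 62.55 p [ 0.5171 -0.423   0.2392] w 0.0155 F [-0.6  0.1 -1.3] z [ 0.07   0.024 -0.997] yaw -3.0 j6 0.91
d [ -17.1 -377.    18.4] turn -0.0
```

Same width as the first one; held. To the port.

Request:
apply_moves --moves '[[[-2,-36,0,0],[-2,-42,0,0],[-2,-42,0,0],[-2,-42,0,0],[-2,-42,0,0],[-2,-42,0,0],[-2,-42,0,0],[-2,-40,0,0],[0,-20,0,0],[0,0,0,0]]]'

```text
clock: 63.55
eef_pos: [0.514, -0.0613, 0.2353]
tool_rot: [0.999, -0.028, 0.025, -0.017]
ft_force: [0.1, 0.2, -0.4]
grip_width: 0.0149
```

```bash
python3 -c "
from h import *
p=mw(0,90,200);to([p[0],p[1],.167],-3)"
```

```text
t 63.55 p [ 0.514  -0.0613  0.2353] w 0.0149 F [ 0.1  0.2 -0.4] z [ 0.051  0.033 -0.998] yaw -3.2 j6 1.49
d [  2.4 -13.9  69. ] turn -0.2
```

Request:
apply_moves --moves '[[[0,-4,8,0],[0,-4,8,0],[0,-4,9,0],[0,-4,9,0],[0,0,9,0],[0,0,8,0],[0,0,7,0],[0,0,5,0],[0,0,3,0],[0,0,0,0]]]'

```text
clock: 64.55
eef_pos: [0.5166, -0.0454, 0.1604]
tool_rot: [0.999, -0.031, 0.022, -0.017]
ft_force: [0.1, -0.5, -0.4]
grip_width: 0.0149
```

```bash
python3 -c "
from h import *
p=mw(0,90,200);to([p[0],p[1],.167],-3)"
```

```text
t 64.55 p [ 0.5166 -0.0454  0.1604] w 0.0149 F [ 0.1 -0.5 -0.4] z [ 0.044  0.032 -0.999] yaw -3.5 j6 1.52
d [ 4.3 -0.7 -6.4] turn -0.5
```

Request:
apply_moves --moves '[[[2,0,-3,0],[2,0,-3,0],[0,0,0,0],[0,0,0,0],[0,0,0,0],[0,0,0,0],[0,0,0,0],[0,0,0,0],[0,0,0,0],[0,0,0,0]]]'

```text
clock: 65.55
eef_pos: [0.5219, -0.046, 0.169]
tool_rot: [0.999, -0.03, 0.023, -0.017]
ft_force: [-0.1, -0.7, -0.6]
grip_width: 0.0155
```

Request:
apply_moves --hand 0 --moves '[[[0,0,0,0],[0,0,0,0],[0,0,0,0],[0,0,0,0],[0,0,0,0],[0,0,-20,0],[0,0,-30,0],[0,0,-30,0],[0,0,0,0],[0,0,0,0]]]'

```text
clock: 66.55
eef_pos: [0.5171, -0.0485, 0.2504]
tool_rot: [0.999, -0.031, 0.022, -0.017]
ft_force: [-0.7, -0.1, -0.1]
grip_width: 0.0425
```

```bash
python3 -c "
from h import *
c=snap('wrist','w23');to([.48,.11,.25],154);chips(c)
p=proj(c,mw(0,90,130),True);print(p)
cv2.imwrite('pics/w23c.png',cv2.resize(c['color'][60:380,100:500,::-1],None,fx=2,fy=1.85,interpolation=cv2.INTER_CUBIC)[:600])"
```

```text
t 66.6 p [ 0.5174 -0.0486  0.2506] w 0.0423 F [ 0.2 -0.   0.9] z [ 0.046  0.032 -0.998] yaw -3.5 j6 1.52
d [ -47.1 -155.9    4. ] turn -157.5
chip [273. 208.] 161 [-2. 90.]
[274.98722984 205.83649931]
```

View pics/w23c.png

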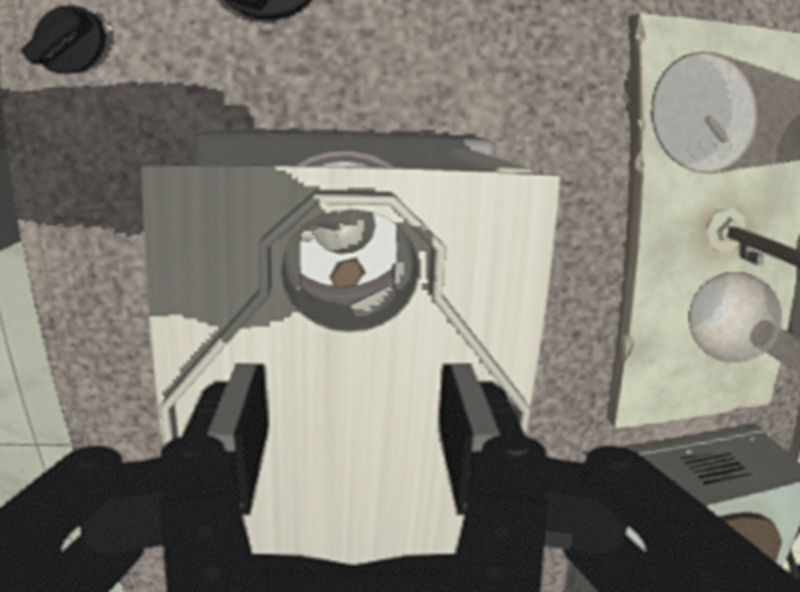

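Request:
apply_moves --moves '[[[0,0,-10,-8],[0,0,-10,-8],[0,0,-10,-8],[0,0,-10,-8],[0,0,0,-8],[0,0,0,-8],[0,0,0,-8],[0,0,0,-8],[0,0,0,-8],[0,0,0,-8]]]'

```text
clock: 67.6
eef_pos: [0.5102, -0.0489, 0.2782]
tool_rot: [0.767, 0.641, 0.02, -0.006]
ft_force: [0.1, 0.2, -0.4]
grip_width: 0.043
```

Request:
apply_moves --moves '[[[0,0,0,-8],[0,0,0,-8],[0,0,0,-8],[0,0,0,-8],[0,0,0,-8],[0,0,0,-8],[0,0,0,-8],[0,0,0,-8],[0,0,0,-8],[0,0,0,0]]]'

```text
clock: 68.6
eef_pos: [0.5041, -0.0478, 0.2629]
tool_rot: [0.217, 0.976, 0.018, -0.006]
ft_force: [0.6, -0.5, -0.2]
grip_width: 0.0431
```

```bash
python3 -c "
from h import *
c=snap('wrist','w24');to([.46,.10,.22],154);chips(c);pickle.dump(c,open('w24.pkl','wb'))
# pan coverage: brightness of pan surface grid
g=cv2.cvtColor(c['color'],cv2.COLOR_RGB2HSV)
for x in range(-70,71,14):
  r=[]
  for y in range(-88,60,10):
    u,v=proj(c,mw(x,y,130),True).astype(int)
    r.append('%3d/%3d'%(g[v,u,1],g[v,u,2]) if 0<=u<560 and 0<=v<420 else ' out  ')
  print(x,r)"
```

```text
t 68.65 p [ 0.504  -0.0478  0.2628] w 0.0424 F [ 0.1  0.2 -0.3] z [-0.004  0.038 -0.999] yaw 154.8 j6 -1.25
d [101.9 113.4  48.6] turn 0.8
chip [263. 202.] 248 [-8. 84.]
-70 [' out  ', ' out  ', ' out  ', ' 22/209', ' 20/207', ' 21/208', ' 22/208', ' 21/207', ' 21/208', ' 22/208', ' 22/208', ' 22/209', ' 20/193', ' 23/158', ' 22/210']
-56 [' out  ', ' out  ', ' 21/206', ' 22/206', ' 21/207', ' 22/206', ' 23/207', ' 21/207', ' 21/208', ' 22/207', ' 21/206', ' 21/207', ' 22/207', ' 21/205', ' 19/132']
-42 [' out  ', ' 23/208', ' 21/208', ' 22/209', ' 22/210', ' 21/208', ' 22/208', ' 23/210', ' 22/207', ' 22/207', ' 21/206', ' 22/206', ' 21/204', ' 22/207', ' 24/205']
-28 [' out  ', ' 21/211', ' 23/213', ' 23/213', ' 20/214', ' 22/212', ' 21/215', ' 22/213', ' 23/214', ' 23/214', ' 23/213', ' 21/214', ' 21/214', ' 21/215', ' 20/215']
-14 [' 23/213', ' 21/214', ' 21/214', ' 21/215', ' 21/216', ' 21/215', ' 19/215', ' 21/216', ' 21/214', ' 21/216', ' 21/215', ' 22/213', ' 21/215', ' 20/214', ' 21/215']
0 [' 22/208', ' 22/209', ' 22/210', ' 23/210', ' 22/211', ' 22/212', ' 20/213', ' 21/21
[... 225 characters left out ...]
', ' 21/214', ' 21/215']
28 [' 21/207', ' 25/208', ' 22/209', ' 22/210', ' 23/211', ' 24/211', ' 24/213', ' 23/212', ' 22/210', ' 23/210', ' 23/212', ' 23/211', ' 23/211', ' 24/210', ' 24/211']
42 [' 21/203', ' 23/204', ' 22/206', ' 25/207', ' 22/205', ' 22/206', ' 22/206', ' 23/207', ' 22/206', ' 22/205', ' 24/205', ' 23/204', ' 21/204', ' 24/203', ' 21/202']
56 [' 22/211', ' 24/209', ' 23/208', ' 22/210', ' 23/210', ' 23/211', ' 24/212', ' 23/211', ' 22/208', ' 23/208', ' 24/210', ' 23/209', ' 23/212', ' 23/211', ' 20/114']
70 [' 22/205', ' 23/207', ' 25/208', ' 23/207', ' 23/208', ' 23/207', ' 24/209', ' 23/207', ' 24/206', ' 23/209', ' 22/206', ' 23/207', ' 24/170', ' 21/ 85', ' 22/205']
```

Request:
apply_moves --moves '[[[14,16,4,0],[14,16,4,0],[14,16,4,0],[14,16,4,0],[14,16,4,0],[14,16,4,0],[10,14,4,0],[0,5,4,0],[0,0,0,0],[0,0,0,0]]]'

```text
clock: 69.65
eef_pos: [0.4664, 0.1015, 0.2297]
tool_rot: [0.233, 0.972, 0.016, -0.01]
ft_force: [-0.5, 0.6, -0.4]
grip_width: 0.0427
```

```bash
python3 -c "
from h import *
c=snap('wrist','w25');to([.48,.11,.12],154);pickle.dump(c,open('w25.pkl','wb'))
g=cv2.cvtColor(c['color'],cv2.COLOR_RGB2GRAY);u,v=proj(c,[.48,.11,.06],True).astype(int);print(u,v)
m=(g<60).astype(np.uint8)*255;k=np.zeros_like(m);k[max(v-65,0):v+65,u-65:u+65]=m[max(v-65,0):v+65,u-65:u+65]
n,l,s,ce=cv2.connectedComponentsWithStats(cv2.morphologyEx(k,cv2.MORPH_OPEN,np.ones((3,3),np.uint8)))
for i in range(1,n):
  if s[i,4]>300: print(s[i],ce[i],onz(c,*ce[i],.05,True))
print(g[v-60:v+60:4,u-60:u+60:4])"
```

```text
t 69.7 p [0.4664 0.1013 0.2297] w 0.0429 F [-0.8 -0.1 -0.6] z [-0.013  0.036 -0.999] yaw 153.0 j6 -0.91
d [-11.2  11.1 109.8] turn -1.0
262 201
[ 223  168   57   67 2789] [250.99103621 198.47221226] [0.49032389 0.1050245  0.05      ]
[[158 157 140 173 184 164 152 163 183 144 157 157 129 143 146 167 146 168
  169 161 154 157 169 157 142 152 149 163 138 122]
 [153 167 149 155 125 134 139 157 157 162 158 145 148 166 143 167 157 145
  141 144 161 151 172 150 175 169 106  79  91  92]
 [138 162 155 152 143 160 161 163 154 163 162 158 148 158 156 179 158 183
  140 156 155 158 174 145 168  90  86  85 102  92]
 [146 152 139 146 155 150 163 155 135 163 155 168 178 160 175 153 163 162
  151 141 157 166 171 155  98  90  95  90  89  85]
 [158 146 153 130 125 137 150 147 166 165 135 124 182 163 163 160 167 157
  147 171 165 176 159  92  83  95  90  89 105  94]
 [153 163 173 161 154 139 144 170 154 140 133 168 151 112 121 121 155 176
  162 167 150 148 104  80  79  85  92  86  97  91]
 [139 134 160 153 161 133 133 158 179 144 128  90 138 140  91  86  88  78
  126 164  88  89  90  94  93  91  94  84 
[... 2184 characters left out ...]
145 156 176 190 155 137
  161 167 149 138 157 160 139 149 155 172 164 157]
 [143 146 166 152 144 148 151 143 148 175 156 143 144 140 158 160 132 152
  148 161 141 162 165 148 164 169 161 162 157 148]
 [145 165 171 161 130 160 169 158 140 129 163 137 145 161 145 147 179 157
  163 168 151 143 171 160 167 156 163 169 154 153]
 [165 132 148 150 157 147 130 142 170 162 146 158 152 136 170 152 158 170
  149 155 163 161 157 187 143 139 151 156 150 160]
 [132 148 151 172 140 157 159 139 151 132 140 141 165 143 131 146 158 157
  174 163 149 166 162 137 156 161 139 166 154 155]
 [152 158 161 144 100  98  96  42 170 148 160 143 150 159 138 157 159 171
  152 167 163 160 168 156 137 146 141 155 151 158]]
```

```bash
python3 -c "
from h import *
c=pickle.load(open('w25.pkl','rb'));ty=np.array([np.sin(np.radians(153)),-np.cos(np.radians(153)),0])
e=onz(c,249.5,234,.0815,True);print('end',e,'ctr',e-.026*ty);f1=onz(c,252,198,.0515,True);print('fl',f1)
print('dir',onz(c,240.5,234,.0815,True)-onz(c,240.5,180,.0815,True))
p=(f1+e-.026*ty)/2;p[2]=.0725;print(p);to(p,153)"
```

```text
end [0.50170072 0.12609116 0.0815    ] ctr [0.48989697 0.10292499 0.0815    ]
fl [0.48892371 0.10465649 0.0515    ]
dir [0.02484552 0.04463357 0.        ]
[0.48941034 0.10379074 0.0725    ]
t 69.7 p [0.4664 0.1013 0.2297] w 0.0429 F [-0.8 -0.1 -0.6] z [-0.013  0.036 -0.999] yaw 153.0 j6 -0.91
d [-23.7   8.5 156.9] turn 0.0
```

Request:
apply_moves --moves '[[[-6,2,10,1],[-6,2,10,0],[-6,2,10,0],[-5,2,10,0],[0,0,10,0],[0,0,10,0],[0,0,10,0],[0,0,10,0],[0,0,10,0],[0,0,6,0]]]'

```text
clock: 70.7
eef_pos: [0.4917, 0.0984, 0.1242]
tool_rot: [0.245, 0.969, 0.016, -0.011]
ft_force: [0.6, 0.2, -0.0]
grip_width: 0.043
```

```bash
python3 -c "
from h import *
c=snap('wrist','w26');to([.4892,.1038,.0725],152)
g=cv2.cvtColor(c['color'],cv2.COLOR_RGB2GRAY);u,v=proj(c,[.489,.104,.0815],True).astype(int);print(u,v)
for r in range(v-30,v+60,6): print(r,np.where((g[r,:-1]<70)&(g[r,1:]>=70)|(g[r,:-1]>=70)&(g[r,1:]<70))[0].tolist())"
```

```text
t 70.75 p [0.4912 0.0983 0.1234] w 0.0431 F [-0.1  0.5 -0.5] z [-0.015  0.035 -0.999] yaw 151.6 j6 -0.9
d [ 2.8  2.7 51.1] turn -0.4
282 254
224 [237, 320]
230 [236, 321]
236 [235, 321]
242 [236, 320, 376, 377, 552]
248 [238, 317, 544]
254 [242, 314, 536, 558]
260 [226, 231, 246, 308, 320, 325, 528, 549]
266 [224, 232, 254, 301, 320, 327, 341, 345, 519, 541]
272 [200, 211, 222, 232, 266, 294, 319, 329, 341, 351, 511, 533]
278 [198, 208, 221, 232, 266, 294, 319, 331, 343, 354, 502, 525]
284 [195, 206, 219, 233, 267, 294, 319, 333, 345, 357, 498, 510, 511, 515]
290 [192, 204, 217, 233, 269, 292, 319, 334, 347, 359, 499, 508]
296 [190, 206, 216, 232, 320, 335, 346, 362]
302 [140, 154, 181, 211, 217, 231, 321, 335, 340, 371, 397, 412]
308 [130, 159, 174, 230, 322, 377, 392, 422]
```

```bash
python3 -c "
from h import *
c=snap('wrist','w27');ty=np.array([np.sin(np.radians(151.6)),-np.cos(np.radians(151.6)),0])
e=onz(c,280.5,294,.0815,True);p=e-.026*ty;print(p,onz(c,278,234,.0515,True));p[2]=.0725;to(p,151.6)"
```

```text
[0.48983704 0.1043342  0.0815    ] [0.48980377 0.1030544  0.0515    ]
t 70.8 p [0.4914 0.0983 0.1243] w 0.0426 F [ 0.2 -1.2 -0.1] z [-0.014  0.035 -0.999] yaw 151.6 j6 -0.9
d [ 2.7  3.3 52. ] turn 0.0
```

Request:
apply_moves --moves '[[[1,1,8,0],[1,1,8,0],[1,1,8,0],[0,0.5,8,0],[0,0,7,0],[0,0,5,0],[0,0,4,0],[0,0,2,0],[0,0,1,0],[0,0,0,0]]]'

```text
clock: 71.8
eef_pos: [0.4908, 0.1055, 0.0701]
tool_rot: [0.245, 0.969, 0.016, -0.01]
ft_force: [0.2, 0.7, -0.1]
grip_width: 0.0425
```

```bash
python3 -c "
from h import *
to([.4897,.1036,.0720],151.6)"
```

```text
t 71.8 p [0.4908 0.1055 0.0701] w 0.0425 F [ 0.2  0.7 -0.1] z [-0.012  0.036 -0.999] yaw 151.6 j6 -0.89
d [ 0.1 -2.1 -2. ] turn 0.0
```

Request:
apply_moves --moves '[[[0,-1,-1,0],[0,-1,-1,0],[0,0,0,0],[0,0,0,0],[0,0,0,0],[0,0,0,0],[0,0,0,0],[0,0,0,0],[0,0,0,0],[0,0,0,0]]]'

```text
clock: 72.8
eef_pos: [0.4906, 0.1036, 0.0734]
tool_rot: [0.245, 0.969, 0.016, -0.009]
ft_force: [-0.4, 0.3, -0.1]
grip_width: 0.0429
```

Request:
apply_moves --hand -1 --moves '[[[0,0,0,0],[0,0,0,0],[0,0,0,0],[0,0,0,0],[0,0,0,0],[0,0,0,0],[0,0,0,0],[0,0,0,0],[0,0,0,0],[0,0,0,0]]]'

```text
clock: 73.8
eef_pos: [0.4912, 0.1035, 0.0737]
tool_rot: [0.245, 0.969, 0.016, -0.008]
ft_force: [0.0, -0.6, -0.5]
grip_width: 0.0171
```

```bash
python3 -c "
from h import *
to([.4897,.1036,.0720],151.6)"
```

```text
t 73.8 p [0.4912 0.1035 0.0737] w 0.0171 F [ 0.  -0.6 -0.5] z [-0.008  0.036 -0.999] yaw 151.6 j6 -0.89
d [ 1.4 -0.7  1.7] turn 0.0
```

```bash
python3 -c "
from h import *
grip_save();print(mm([.5188,-.0453]));foot(-1,90,-67.3,165)"
```

```text
[-1.8480132  89.72484268]
t 73.8 TCP [0.4912 0.1035 0.0737] w 0.0171 F [ 0.  -0.6 -0.5] z [-0.008  0.036 -0.999] | foot mill [-45.6 235.7] z 0.0 phi -67.3 axis [-0.021  0.011 -1.   ]
after-turn d [ -93.4 -112.6 -170.5] turn 0.0  d now-axes [ -93.4 -112.6 -170.5]
```

Request:
apply_moves --moves '[[[0,0,-6,0],[0,0,-15,0],[0,0,-20,0],[0,0,-20,0],[0,0,-20,0],[0,0,-20,0],[0,0,-20,0],[0,0,-20,0],[0,0,-20,0],[0,0,-10,0]]]'

```text
clock: 74.8
eef_pos: [0.4859, 0.096, 0.2461]
tool_rot: [0.245, 0.969, 0.012, -0.018]
ft_force: [0.8, 0.6, -3.2]
grip_width: 0.0171
```

```bash
python3 -c "
from h import *
foot(-1,90,-67.3,165)"
```

```text
t 74.8 TCP [0.4859 0.096  0.2461] w 0.0171 F [ 0.8  0.6 -3.2] z [-0.029  0.032 -0.999] | foot mill [-51.7 227.4] z 172.5 phi -67.3 axis [-0.042  0.008 -0.999]
after-turn d [-100.  -107.2    1.9] turn -0.0  d now-axes [-100.  -107.2    1.9]
```

Request:
apply_moves --moves '[[[-10,-11,-1,0],[-11,-12,0,0],[-11,-12,0,0],[-11,-12,0,0],[-11,-12,0,0],[-11,-12,0,0],[-11,-12,0,0],[-10,-11,0,0],[-7,-8,0,0],[0,0,0,0]]]'

```text
clock: 75.8
eef_pos: [0.5162, -0.0494, 0.2334]
tool_rot: [0.246, 0.969, 0.009, -0.025]
ft_force: [0.0, 0.7, -2.4]
grip_width: 0.0171
```

```bash
python3 -c "
from h import *
foot(-1.5,90,-67.3,150)"
```

```text
t 75.8 TCP [ 0.5162 -0.0494  0.2334] w 0.0171 F [ 0.   0.7 -2.4] z [-0.044  0.03  -0.999] | foot mill [-8.3 85.4] z 159.9 phi -67.2 axis [-0.057  0.006 -0.998]
after-turn d [-5.   6.8  9.7] turn -0.1  d now-axes [-5.   6.8  9.7]
```

Request:
apply_moves --moves '[[[0,0,-7,0],[0,0,-8,0],[0,0,-8,0],[0,0,-8,0],[0,0,-8,0],[0,0,-8,0],[0,0,-8,0],[0,0,-8,0],[0,0,-8,0],[0,0,-8,0]]]'

```text
clock: 76.8
eef_pos: [0.5195, -0.0495, 0.3199]
tool_rot: [0.244, 0.969, 0.01, -0.025]
ft_force: [-0.3, -0.2, -2.8]
grip_width: 0.0169
```

Request:
apply_moves --moves '[[[-2,3,0,0],[-2,3,0,0],[0,0,25,0],[0,0,30,0],[0,0,25,0],[0,0,0,0],[0,0,0,0],[0,0,0,0],[0,0,0,0],[0,0,0,0]]]'

```text
clock: 77.8
eef_pos: [0.5268, -0.043, 0.2413]
tool_rot: [0.244, 0.969, 0.011, -0.021]
ft_force: [-0.0, 1.2, -2.2]
grip_width: 0.017
```

```bash
python3 -c "
from h import *
foot(-1.5,90,-67.3,150)"
```

```text
t 77.8 TCP [ 0.5268 -0.043   0.2413] w 0.017 F [-0.   1.2 -2.2] z [-0.036  0.031 -0.999] | foot mill [ 2.2 92.9] z 167.8 phi -67.4 axis [-0.049  0.006 -0.999]
after-turn d [ 1.5 -4.3 17.8] turn 0.1  d now-axes [ 1.5 -4.3 17.8]
```

Request:
apply_moves --moves '[[[1,-1.5,3,0],[0.5,-1.5,5,0],[0,-1,5,0],[0,0,5,0],[0,0,5,0],[0,0,3,0],[0,0,0,0],[0,0,0,0],[0,0,0,0],[0,0,0,0]]]'

```text
clock: 78.8
eef_pos: [0.5229, -0.0453, 0.2145]
tool_rot: [0.244, 0.97, 0.011, -0.02]
ft_force: [-0.5, 0.1, -2.5]
grip_width: 0.0168
```

```bash
python3 -c "
from h import *
foot(-1.5,90,-67.3,120)"
```

```text
t 78.8 TCP [ 0.5229 -0.0453  0.2145] w 0.0168 F [-0.5  0.1 -2.5] z [-0.034  0.031 -0.999] | foot mill [-1.2 90.2] z 140.9 phi -67.4 axis [-0.047  0.006 -0.999]
after-turn d [-0.7 -0.5 20.9] turn 0.1  d now-axes [-0.7 -0.5 20.9]
```

Request:
apply_moves --moves '[[[0,0,3,0],[0,0,3,0],[0,0,3,0],[0,0,3,0],[0,0,3,0],[0,0,3,0],[0,0,3,0],[0,0,3,0],[0,0,0,0],[0,0,0,0]]]'

```text
clock: 79.8
eef_pos: [0.5231, -0.0452, 0.2043]
tool_rot: [0.244, 0.97, 0.012, -0.012]
ft_force: [0.9, -0.4, -2.9]
grip_width: 0.0168
```

```bash
python3 -c "
from h import *
foot(-1.5,90,-67.3,104)"
```

```text
t 79.8 TCP [ 0.5231 -0.0452  0.2043] w 0.0168 F [ 0.9 -0.4 -2.9] z [-0.018  0.029 -0.999] | foot mill [ 0.1 90.3] z 130.6 phi -67.5 axis [-0.031  0.005 -1.   ]
after-turn d [ 0.6 -1.4 26.6] turn 0.2  d now-axes [ 0.6 -1.4 26.6]
```

Request:
apply_moves --moves '[[[0,0,2,0],[0,0,2,0],[0,0,2,0],[0,0,2,0],[0,0,2,0],[0,0,2,0],[0,0,2,0],[0,0,2,0],[0,0,2,0],[0,0,2,0]]]'

```text
clock: 80.8
eef_pos: [0.5226, -0.0454, 0.203]
tool_rot: [0.243, 0.97, 0.014, -0.005]
ft_force: [-5.1, -1.6, 12.4]
grip_width: 0.0167
```

```bash
python3 -c "
from h import *
foot(-1.5,90,-67.3,104);o=obs();Rm=R.from_quat(o['tool_rot']).as_matrix();print('F tool',np.round(Rm.T@o['ft_force'],2),'T world',np.round(o['ft_torque'],3),'T tool',np.round(Rm.T@o['ft_torque'],3))"
```

```text
t 80.8 TCP [ 0.5226 -0.0454  0.203 ] w 0.0167 F [-5.1 -1.6 12.4] z [-0.003  0.029 -1.   ] | foot mill [ 0.8 90.2] z 129.3 phi -67.5 axis [-0.016  0.004 -1.   ]
after-turn d [ 1.6 -1.6 25.3] turn 0.2  d now-axes [ 1.6 -1.6 25.3]
F tool [  3.95  -3.52 -12.44] T world [0.133 1.219 0.14 ] T tool [ 0.46   1.141 -0.106]
```

Request:
apply_moves --moves '[[[0,-0.8,0.5,0],[0,-0.8,0.8,0],[0,-0.8,0.8,0],[0,-0.8,0.8,0],[0,-0.8,0.8,0],[0,0,1.5,0],[0,0,1.5,0],[0,0,1.5,0],[0,0,1.5,0],[0,0,1.5,0]]]'

```text
clock: 81.8
eef_pos: [0.5219, -0.0461, 0.2026]
tool_rot: [0.242, 0.97, 0.018, -0.0]
ft_force: [-4.6, -0.6, 12.2]
grip_width: 0.0167
```

```bash
cat >> h.py <<'E'
def ft():
    o=obs();Rm=R.from_quat(o['tool_rot']).as_matrix();print('F tool',np.round(Rm.T@o['ft_force'],2),'T tool',np.round(Rm.T@o['ft_torque'],3))
E
python3 -c "
from h import *
foot(-1.5,90,-67.3,104);ft()"
```

```text
t 81.8 TCP [ 0.5219 -0.0461  0.2026] w 0.0167 F [-4.6 -0.6 12.2] z [ 0.008  0.035 -0.999] | foot mill [ 0.9 90. ] z 128.9 phi -67.7 axis [-0.005  0.011 -1.   ]
after-turn d [ 2.  -1.8 24.9] turn 0.4  d now-axes [ 2.  -1.7 24.9]
F tool [  3.87  -2.29 -12.29] T tool [ 0.246  1.251 -0.106]
```

Request:
apply_moves --moves '[[[0,0,-2,0],[0,0,-2,0],[-0.5,-1.5,-1,0],[-0.5,-1.5,0,0],[0,0,0,0],[0,0,2,0],[0,0,2,0],[0,0,2,0],[0,0,2,0],[0,0,2,0]]]'

```text
clock: 82.8
eef_pos: [0.5204, -0.0501, 0.1922]
tool_rot: [0.242, 0.97, 0.017, -0.003]
ft_force: [0.6, 0.4, -3.0]
grip_width: 0.0166
```

```bash
python3 -c "
from h import *
foot(-1.5,90,-67.3,104);ft()"
```

```text
t 82.8 TCP [ 0.5204 -0.0501  0.1922] w 0.0166 F [ 0.6  0.4 -3. ] z [ 0.001  0.034 -0.999] | foot mill [-0.7 85.7] z 118.6 phi -67.6 axis [-0.012  0.01  -1.   ]
after-turn d [ 2.1  3.2 14.7] turn 0.3  d now-axes [ 2.1  3.2 14.7]
F tool [-0.37  0.48  3.02] T tool [ 0.048 -0.057  0.012]
```

Request:
apply_moves --moves '[[[0,0,2,0],[0,0,2,0],[0,0,2,0],[0,0,2,0],[0,0,2,0],[0,0,2,0],[0,0,2,0],[0,0,2,0],[0,0,2,0],[0,0,2,0]]]'

```text
clock: 83.8
eef_pos: [0.5204, -0.0493, 0.1732]
tool_rot: [0.242, 0.97, 0.017, -0.002]
ft_force: [-2.9, -0.5, 6.0]
grip_width: 0.0173
```

```bash
python3 -c "
from h import *
foot(-1.5,90,-67.3,104);ft()"
```

```text
t 83.8 TCP [ 0.5204 -0.0493  0.1732] w 0.0173 F [-2.9 -0.5  6. ] z [ 0.004  0.034 -0.999] | foot mill [-0.6 86.5] z 99.5 phi -67.6 axis [-0.009  0.009 -1.   ]
after-turn d [ 2.2  3.  -4.4] turn 0.3  d now-axes [ 2.2  3.1 -4.4]
F tool [ 2.43 -1.6  -6.03] T tool [0.332 0.739 0.041]
```

Request:
apply_moves --moves '[[[0,0,3,0],[0,0,3,0],[0,0,4,0],[0,0,4,0],[0,0,4,0],[0,0,4.5,0],[0,0,4.5,0],[0,0,4.5,0],[0,0,4.5,0],[0,0,4.5,0]]]'

```text
clock: 84.8
eef_pos: [0.5202, -0.0493, 0.1621]
tool_rot: [0.242, 0.97, 0.017, 0.009]
ft_force: [-7.8, -2.5, 25.8]
grip_width: 0.0171
```

```bash
python3 -c "
from h import *
foot(-1.5,90,-67.3,90.5);ft()"
```

```text
t 84.8 TCP [ 0.5202 -0.0493  0.1621] w 0.0171 F [-7.8 -2.5 25.8] z [ 0.025  0.029 -0.999] | foot mill [ 0.8 86.4] z 88.4 phi -67.6 axis [ 0.012  0.005 -1.   ]
after-turn d [ 3.5  2.6 -2. ] turn 0.3  d now-axes [ 3.5  2.6 -2. ]
F tool [  5.48  -4.86 -26.01] T tool [ 1.072  1.681 -0.22 ]
```

Request:
apply_moves --moves '[[[0.2,0,3,4],[0.4,0,3,8],[0.4,0,3,8],[0.4,0,3,8],[0.4,0,3,8],[0.4,0,3,8],[0.4,0,3,8],[0.4,0,3,8],[0.3,0,3,6],[0,0,3,0]]]'

```text
clock: 85.8
eef_pos: [0.5181, -0.0446, 0.1623]
tool_rot: [0.743, 0.668, 0.026, 0.006]
ft_force: [-7.9, 1.1, 17.5]
grip_width: 0.0172
```

```bash
python3 -c "
from h import *
foot(-1.5,90,0,90.5);ft()"
```

```text
t 85.8 TCP [ 0.5181 -0.0446  0.1623] w 0.0172 F [-7.9  1.1 17.5] z [ 0.048  0.026 -0.999] | foot mill [-1.3 92.6] z 88.7 phi 0.4 axis [ 0.02   0.029 -0.999]
after-turn d [-2.6 -0.1 -1.9] turn -0.4  d now-axes [-2.6 -0.1 -1.9]
F tool [  0.85  -7.16 -17.86] T tool [ 2.084 -0.536  0.039]
```

Request:
apply_moves --moves '[[[0,0,3,3],[0,0,3,2],[0,0,2,0],[0,0,1,0],[0,0,0,0],[0,0,0,0],[0,0,0,0],[0,0,0,0],[0,0,0,0],[0,0,0,0]]]'

```text
clock: 86.8
eef_pos: [0.5177, -0.0454, 0.1628]
tool_rot: [0.77, 0.638, 0.026, 0.01]
ft_force: [-1.7, 1.1, 3.6]
grip_width: 0.0167
```

```bash
python3 -c "
from h import *
foot(-1.5,90,0,90.5);ft()"
```

```text
t 86.8 TCP [ 0.5177 -0.0454  0.1628] w 0.0167 F [-1.7  1.1  3.6] z [ 0.054  0.018 -0.998] | foot mill [-1.1 91.4] z 89.1 phi 5.0 axis [ 0.027  0.023 -0.999]
after-turn d [-1.1 -0.3 -1.4] turn -5.0  d now-axes [-1.2 -0.2 -1.4]
F tool [ 0.83 -1.71 -3.67] T tool [ 0.811 -0.435 -0.57 ]
```

Request:
apply_moves --moves '[[[0,0,0,-2],[0,0,-1,-1],[0,0,-1,0],[0,0,-1,0],[0,0,-1,0],[0,0,0,0],[0,0,0,0],[0,0,0,0],[0,0,0,0],[0,0,0,0]]]'

```text
clock: 87.8
eef_pos: [0.5173, -0.0458, 0.1693]
tool_rot: [0.756, 0.654, 0.028, 0.01]
ft_force: [-2.5, 0.2, 4.4]
grip_width: 0.0169
```

```bash
python3 -c "
from h import *
foot(-1.5,90,0,98.5);ft()"
```

```text
t 87.8 TCP [ 0.5173 -0.0458  0.1693] w 0.0169 F [-2.5  0.2  4.4] z [ 0.055  0.02  -0.998] | foot mill [-1.4 91.1] z 95.7 phi 2.5 axis [ 0.028  0.024 -0.999]
after-turn d [-0.9  0.1 -2.8] turn -2.5  d now-axes [-0.9  0.1 -2.8]
F tool [-0.08 -2.31 -4.51] T tool [ 0.858 -0.224 -0.04 ]
```

Rising as expected. Open the gripper, so that the cap springs up into its catch on its own.

Request:
apply_moves --hand 0 --moves '[[[0,0,-0.5,0],[0,0,-0.5,0],[0,0,0,0],[0,0,0,0],[0,0,0,0],[0,0,0,0],[0,0,0,0],[0,0,0,0],[0,0,0,0],[0,0,0,0]]]'

```text
clock: 88.8
eef_pos: [0.519, -0.0459, 0.169]
tool_rot: [0.756, 0.654, 0.029, 0.011]
ft_force: [-0.2, -0.1, 0.6]
grip_width: 0.0429
```

```bash
python3 -c "
from h import *
foot(-1.5,90,0,98.5);ft()"
```

```text
t 88.8 TCP [ 0.519  -0.0459  0.169 ] w 0.0429 F [-0.2 -0.1  0.6] z [ 0.058  0.021 -0.998] | foot mill [ 0.5 91.2] z 95.4 phi 2.5 axis [ 0.03   0.025 -0.999]
after-turn d [-1.  -1.8 -3.2] turn -2.5  d now-axes [-1.1 -1.7 -3.2]
F tool [-0.12 -0.16 -0.63] T tool [0.038 0.001 0.093]
```

Request:
apply_moves --moves '[[[0,0,-8,0],[0,0,-15,0],[0,0,-20,0],[0,0,-20,0],[0,0,-10,0],[0,0,0,0],[0,0,0,0],[0,0,0,0],[0,0,0,0],[0,0,0,0]]]'

```text
clock: 89.8
eef_pos: [0.5131, -0.0473, 0.2439]
tool_rot: [0.756, 0.654, 0.027, 0.01]
ft_force: [0.9, 0.7, -0.3]
grip_width: 0.0428
```

```bash
python3 -c "
from h import *
c=snap('wrist','w28');pickle.dump(c,open('w28.pkl','wb'));to(mw(0,-127,200),84.3)
s=snap('side','sd9');s0=pickle.load(open('side0.pkl','rb'))
def an(c,nm):
  g=cv2.cvtColor(c['color'],cv2.COLOR_RGB2GRAY)
  P=[.5185,-.0453]
  A=[proj(c,[*(mw(x,90,0)[:2]),.18],True) for x in (-26,26)]
  print(nm,'pred bar ends',np.round(A,1))
  for r in range(int(A[0][1])-6,int(A[1][1])+26,5):
    d=g[r];k=np.where((d[:-1]<75)!=(d[1:]<75))[0]; u=A[0][0]; print(r,[int(x) for x in k if abs(x-u)<60])
an(pickle.load(open('w2.pkl','rb')),'w2');an(c,'w28')
# side-cam: dark blob near cap, before/after
for q in (s0,s):
  g=cv2.cvtColor(q['color'],cv2.COLOR_RGB2GRAY)[180:215,285:315];m=g<60;y,x=np.nonzero(m);print('side blob',m.sum(),x.min()+285,x.max()+285,y.min()+180,y.max()+180,x.mean()+285,y.mean()+180)
"
```

```text
t 89.85 p [ 0.513  -0.0473  0.2438] w 0.0426 F [-1.2  0.2  0.2] z [ 0.053  0.021 -0.998] yaw 81.8 j6 0.04
d [-214.8   15.    38.4] turn -2.5
w2 pred bar ends [[265.9 188.7]
 [266.  264.1]]
182 [238, 295]
187 [234, 298]
192 [231, 301]
197 [229, 303]
202 [228, 305]
207 [227, 306]
212 [228, 305]
217 [228, 304]
222 [230, 304]
227 [232, 302]
232 [236, 299]
237 [240, 293]
242 [248, 288]
247 [250, 277]
252 [252, 277]
257 [227, 230, 253, 276, 321, 325]
262 [225, 233, 320]
267 [206, 213, 224, 231, 320]
272 [211, 222, 232, 320]
277 [209, 221, 232, 319]
282 [207, 219, 233, 319]
287 [206, 218, 233, 319]
w28 pred bar ends [[278.8 202.4]
 [282.  274.7]]
196 [244, 308]
201 [241, 311]
206 [240, 313]
211 [239, 313]
216 [237, 315]
221 [237, 314]
226 [238, 315]
231 [239, 314]
236 [242, 312]
241 [244, 308]
246 [250, 302]
251 [257, 297]
256 [264, 290]
261 [226, 231, 265, 290, 320, 326]
266 [224, 231, 265, 290, 320, 328]
271 [222, 232, 267, 288, 320, 329]
276 [221, 233, 319, 331]
281 [219, 234, 319, 332]
286 [233, 319, 334]
291 [233, 319, 335]
296 [232, 319, 335]
side blob 286 290 307 186 204 298.5944055944056 195.53496503496504
side blob 297 289 308 186 205 298.53872053872055 195.88888888888889
```

Request:
apply_moves --hand -1 --moves '[[[-25,2,0,0],[-30,2,0,0],[-30,2,0,0],[-30,2,0,0],[-30,2,0,0],[-30,2,0,0],[-20,1,0,0],[-10,0,0,0],[0,0,10,0],[0,0,0,0]]]'

```text
clock: 90.9
eef_pos: [0.4969, -0.2576, 0.2244]
tool_rot: [0.755, 0.655, 0.027, 0.007]
ft_force: [0.4, -0.1, -0.4]
grip_width: -0.0001
```

```bash
python3 -c "
from h import *
to([.4975,-.26,.185],84.3)
c=snap('wrist','w29');g=cv2.cvtColor(c['color'],cv2.COLOR_RGB2GRAY);u,v=proj(c,[.4975,-.26,.162],True).astype(int);print(u,v)
for r in range(v-30,v+34,5):
  d=g[r];k=np.where((d[:-1]<60)!=(d[1:]<60))[0];print(r,[int(x) for x in k if abs(x-u)<60])"
```

```text
t 90.9 p [ 0.4969 -0.2576  0.2244] w -0.0001 F [ 0.4 -0.1 -0.4] z [ 0.05   0.024 -0.998] yaw 82.0 j6 -0.36
d [-3.5 -0.9 39.3] turn -2.3
271 233
203 [248, 258, 259, 288]
208 [244, 279, 280, 286, 287, 292]
213 [242, 247, 254, 295]
218 [254, 296]
223 [251, 288]
228 [249, 288]
233 [249, 288]
238 [249, 288]
243 [251, 286]
248 [254, 282]
253 [263, 274]
258 [272, 279]
263 [272, 279]
```

Request:
apply_moves --moves '[[[-2,0,6,0],[-2,1,8,0],[-1,1,8,0],[0,0,8,0],[0,0,5,0],[0,0,3,0],[0,0,0,0],[0,0,0,0],[0,0,0,0],[0,0,0,0]]]'

```text
clock: 91.95
eef_pos: [0.5016, -0.2586, 0.184]
tool_rot: [0.753, 0.658, 0.027, 0.007]
ft_force: [-0.6, 0.4, -0.7]
grip_width: -0.0002
```

```bash
python3 -c "
from h import *
to([.499,-.2615,.169],84.3)"
```

```text
t 91.95 p [ 0.5016 -0.2586  0.184 ] w -0.0002 F [-0.6  0.4 -0.7] z [ 0.051  0.025 -0.998] yaw 82.3 j6 -0.36
d [-3.7 -2.9 14.8] turn -2.0
```

Request:
apply_moves --moves '[[[-2,-1,2,0],[-1,-1,2,0],[0,0,3,0],[0,0,3,0],[0,0,3,0],[0,0,4,0],[0,0,4,0],[0,0,4,0],[0,0,4,0],[0,0,4,0]]]'

```text
clock: 92.95
eef_pos: [0.4999, -0.2618, 0.1691]
tool_rot: [0.753, 0.657, 0.029, 0.015]
ft_force: [-8.4, 3.1, 21.7]
grip_width: -0.0002
```

```bash
python3 -c "
from h import *
to([.499,-.2615,.169],84.3);ft()"
```

```text
t 92.95 p [ 0.4999 -0.2618  0.1691] w -0.0002 F [-8.4  3.1 21.7] z [ 0.063  0.016 -0.998] yaw 82.2 j6 -0.37
d [ 0.2 -0.9  0. ] turn -2.1
F tool [  2.46  -7.44 -22.09] T tool [1.916 0.651 0.02 ]
```

Request:
apply_moves --moves '[[[0,0,4.5,0],[0,0,4.5,0],[0,0,4.5,0],[0,0,4.5,0],[0,0,4.5,0],[0,0,0,0],[0,0,-5,0],[0,0,-8,0],[0,0,-15,0],[0,0,-20,0]]]'

```text
clock: 93.95
eef_pos: [0.4946, -0.261, 0.2196]
tool_rot: [0.753, 0.656, 0.032, 0.022]
ft_force: [0.3, 0.0, -0.7]
grip_width: -0.0001
```

Request:
apply_moves --moves '[[[0,-20,-30,0],[0,-30,-30,0],[0,-40,-30,0],[0,-40,-20,0],[0,-30,0,0],[0,0,0,0],[0,0,0,0],[0,0,0,0],[0,0,0,0],[0,0,0,0]]]'

```text
clock: 94.95
eef_pos: [0.3261, -0.2403, 0.3205]
tool_rot: [0.752, 0.658, 0.031, 0.023]
ft_force: [0.5, 0.7, 0.2]
grip_width: 0.0001
```

```bash
python3 -c "
from h import *
to(None);c=snap('wrist','w30');pickle.dump(c,open('w30.pkl','wb'));chips(c)
s=snap('side','sd10');s0=pickle.load(open('side0.pkl','rb'))
for nm,(a,b,e,f_) in {'cap':(180,215,285,315),'start':(230,250,322,342)}.items():
 for q in (s0,s):
  g=cv2.cvtColor(q['color'],cv2.COLOR_RGB2GRAY)[a:b,e:f_];m=g<60;y,x=np.nonzero(m);print(nm,m.sum(),x.mean()+e,y.mean()+a,y.min()+a)
# scraper in scene and side
for nm,q in (('side',s),('scene',snap('scene','sc10'))):
  h=cv2.cvtColor(q['color'],cv2.COLOR_RGB2HSV);m=cv2.inRange(h,(6,100,80),(20,255,255));n,l,st_,ce=cv2.connectedComponentsWithStats(m)
  for i in range(1,n):
    w=onz(q,*ce[i],.035)
    if st_[i,4]>30 and abs(w[0]-.5)<.05 and abs(w[1]-.26)<.05: print(nm,'scraper',st_[i],np.round(w,3))
d=cv2.absdiff(s['color'],s0['color']).max(2);m=(d>60).astype(np.uint8);n,l,st_,ce=cv2.connectedComponentsWithStats(m)
for i in range(1,n):
  if st_[i,4]>25: print('chg',st_[i])"
```

```text
t 94.95 p [ 0.3261 -0.2403  0.3205] w 0.0001 F [0.5 0.7 0.2] z [ 0.078  0.006 -0.997] yaw 82.3 j6 -0.54
cap 286 298.5944055944056 195.53496503496504 186
cap 280 298.7142857142857 195.85 186
start 62 331.11290322580646 238.48387096774195 235
start 61 331.1475409836066 238.4262295081967 235
side scraper [247 176   8  14  83] [0.488 0.259 0.035]
scene scraper [216 273  14  19 157] [0.5   0.262 0.035]
chg [ 0  0 19  6 94]
chg [209   0  39  21 632]
chg [ 27   9  33  98 792]
chg [122  25  20  20 306]
chg [263  42   9  34 214]
chg [145  51   6   8  41]
chg [ 130   61   29   66 1085]
chg [227  92   9  13  82]
chg [255 106  14  17 117]
chg [240 108  10   4  28]
chg [ 234  124   39   76 1355]
chg [ 65 175  23  19  81]
chg [ 90 175  37  40 522]
chg [243 175  11  14  54]
chg [128 186  12  39 304]
chg [ 60 208  36  32 645]
chg [137 248  11  10  61]
chg [ 59 257  12  11  71]
chg [  73  269  115   36 1579]
chg [369 316   8   6  35]
chg [348 324   8   6  35]
```

```bash
python3 -c "
from h import *
print(workorder.job_done())"
```

```text
the job is handed in; nothing more can be done
None
```

The mill is charged, the cap is locked, and the start plunger has been pressed and released. I handed the job in at about 95 s of the 210 s.

**What I did**
- I pushed the cap down, twisted it about 69° anticlockwise, lifted it off and stood it on the bench.
- I wiped the 4 chips into the port with two scraper strokes, touching none with the fingers. The scraper went back upright on the bench, to the left of the mill.
- I dropped both steel cylinders through the port.
- I put the cap back at about 67°, pushed it to its stop, twisted it clockwise to the stop and let it rise.
- I pressed the start plunger until the force reached 22 N (full travel needs about 9 N), then released it.

**What the last checks showed**
- **Pan:** empty when I sampled it just before refitting the cap.
- **Cap:** same height and angle in the side and wrist images as when it was locked at the start.
- **Plunger:** back out.
- **Scraper:** stands at about (0.50, 0.26).
- **Tray:** both cylinders gone.

**What went wrong or stayed unsure**
- The first try at refitting the cap caught on the neck edge. I lifted it, shifted it 3 mm, and it went in freely.
- The gripper picked up a tilt of up to about 7° during the run. It did not spoil any step.
- Only one chip could be seen in the chamber. I take the others, and the cylinders, to be inside because the pan and tray are empty.
- I tested the lock only by images and forces, not by pulling on the cap.
- I did not check the crucible, tweezers or dropper bottle separately. The side view showed no unexplained change near them.

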